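Clear the oil-colour viewer and hold its glass standard in the light

TASK

Palm-sugar lumps have fallen on the bed of the oil-colour viewer: take the standing brush by its handle, sweep all three lumps with it off the bed into the steel catch tray at the bed's front end without touching them with the fingers, and stand the brush upright back on the counter. Then pick up the amber glass colour standard by its two frosted faces only, never touching its clear polished faces with the fingers, and hold it upright in the middle of the light path, midway between lamp and screen at the height of the lamp opening and with its clear faces square to the light, touching nothing but the fingers. The program finishes while holding it there; leave the other goods on the counter where they are.

Things in the scene. Friction and masses are not known exactly. Their poses are not given: they have to be found in the camera images.
- viewer: grey oil-colour viewer, fixed; origin on the counter under the centre of its bed, the light runs along its y axis. Lamp housing on the +y side (y 52 to 127 mm), screen housing on the -y side (y -127 to -52 mm), both x -50 to 50 mm, tops 115 mm above the counter. Between them lies the bed, open at both x ends; the front end is the -x end
- bed_mid (a point): centre of the top of the flat steel bed, 30 mm above the counter; axes as the viewer's. The bed is 130 mm long (x -65 to 65) and 104 mm wide between the housings (y -52 to 52); the lumps lie on it within x -57 to 22, y -42 to 42 mm
- tray_mid (a point): centre of the floor of the open steel catch tray that adjoins the bed's -x end, floor 4 mm above the counter; axes as the viewer's. Outside 75 mm along x, 130 mm along y, walls 4 mm thick and 28 mm high, 2 mm below the bed's top
- light_mid (a point): the middle of the light path: midway between lamp and screen, at the height of the lamp opening (85 mm above the counter, 55 mm above the bed); axes as the viewer's
- brush: hand brush standing upright on its bristles, 115 mm high, about 0.15 kg; origin at the centre of its underside, z up along the handle. Stiff rigid bristle block 24 mm along x, 80 mm along y, 40 mm high; wooden back 28 x 84 mm from 40 to 55 mm; straight handle 18 mm along x, 30 mm along y from 55 to 115 mm above the underside, to be gripped along its x
- rest: flat fixed cork pad 85 x 85 x 6 mm on which the glass standard stands; origin at the centre of its underside
- cell: amber solid-glass colour standard, an upright block 60 mm high, about 0.1 kg; origin at the centre of its underside, z up. Its two frosted whitish faces are at y = +-12 mm (28 mm wide along x, full height); its two clear polished faces are at x = +-17 mm, so it is 34 mm long along x, the way the light goes through, and 24 mm across the frosted faces
- cell_mid (a point): the centre of the glass standard, 30 mm above its underside; axes as cell
- cell_panes: the two clear polished panes of the glass standard (4 x 18 x 58 mm each, at x = +-13 to +-17 mm of cell), not to be touched by the fingers; they are set 3 mm back from the frosted faces; origin and axes as cell
- lump0: brown palm-sugar lump on the steel bed of the viewer, a solid truncated cone 23 mm across the base, 18 mm across the top, 18 mm high, 12 g; origin at its centre (9 mm above its underside), z = its axis
- lump1: brown palm-sugar lump on the steel bed of the viewer, a solid truncated cone 23 mm across the base, 18 mm across the top, 18 mm high, 12 g; origin at its centre (9 mm above its underside), z = its axis
- lump2: brown palm-sugar lump on the steel bed of the viewer, a solid truncated cone 23 mm across the base, 18 mm across the top, 18 mm high, 12 g; origin at its centre (9 mm above its underside), z = its axis
- tumbler: bystander: empty glass tumbler, 68 mm wide, 90 mm high; origin at the centre of its underside
- spice_jar: bystander: glass jar with steel lid, 52 mm wide, 75 mm high; origin at the centre of its underside
- tin: bystander: steel tin, 74 mm wide, 80 mm high; origin at the centre of its underside
- weight: bystander: brass weight with a knob, 44 mm wide, 50 mm high; origin at the centre of its underside
- sugar_cake: bystander: whole palm-sugar cake, 70 mm wide, 35 mm high; origin at the centre of its underside
- bowl: bystander: white bowl, 100 mm wide, 40 mm high; origin at the centre of its underside
Not all that is in view belongs to the job. What is meant by the brush is not purple, and is the smaller of those in its own colour.

How it is judged:
By the outcome, as a careful person would: the job done as asked, in the order asked, and still so for the second after the job is handed in, while the arm keeps its last pose, push and grip.
It also fails if it takes over 62 s, if anything falls off the work surface, if the arm or the gripper's body presses on something with over 40 N, if the wrist force passes 120 N, or if a joint passes its speed limit or range.

ROBOT

A 7-joint arm with a two-finger parallel gripper is mounted at the origin on the work surface. World frame = base frame: x ahead of the robot, y to its left, z up, the work surface at z = 0. Lengths are in m, angles in rad, forces in N, time in s.
With the tool pointing down it reaches from about 0.425 to 0.95 m from the base axis. Payload 4.7 kg.
Tool frame: the origin (TCP) lies midway between the tips of the shut fingers; the grasp point (between the pads) lies 19 mm behind it; z points along the fingers, y is the direction in which the jaws open and shut (so a half turn about z gives the same grasp; the last joint's range is limited). The gripper opens to 87 mm and grips with 3 to 60 N. Pads are 19 mm wide; open, the fingers measure 117 mm over their backs; the gripper's body (75 mm by 190 mm) begins 51 mm behind the grasp point.
Start: joints at [-1.139, 0.469, -0.049, 1.532, 0.024, 1.141, -0.082], TCP at [0.3, 0.605, 0.223] pointing down, gripper open.
Joint ranges: [-2.59, 2.59], [-0.33, 1.99], [-1.39, 1.29], [0.1, 2.45], [-1.04, 4.18], [0.21, 1.99], [-2.66, 2.66]. Speed limits (rad/s): [2.57, 2.57, 3.14, 3.14, 3.14, 3.14, 3.14].

INTERFACE

Orientations are given as a unit quaternion [w, x, y, z].
In Python, from rig import r, camera, get_calibration, ticket gives the robot as it stands.
- The arm moves only by the tool move_arm, never from a script. Its argument "targets" is a list of rows, each an object of numbers: "tx", "ty", "tz": the shift along the tool's x, y, z scaled (see below); "rx", "ry", "rz": the turn, a rotation vector about the tool's x, y, z scaled (see below); "claw": the opening, from 0 (shut) to 1 (fully open). In form: [{"tx": .., "ty": .., "tz": .., "rx": .., "ry": .., "rz": .., "claw": ..}, ...]. A call has 1 to 8 rows; each row is the pose to reach, as a shift and turn from the pose commanded when the call began, along the tool's axes at that moment; what a row does not reach only later rows make up. The controller multiplies each number of a shift by 100 mm and each number of a turn by 45 degrees. A row lasts 1/10 s, in which the tool goes at most 50 mm and 8.59 degrees, less where a joint would pass 70% of its speed; a pose out of reach is approached as far as the arm can. A call with a number of a shift or a turn outside -1 to 1 is refused whole. A call with a gripper value outside its range is refused whole. The fingers move at their own pace and stop on an object; "force" is the grip in N (left out, the last holds). Time passes only in rows, so rows that repeat a pose let the fingers close. It gives the time, the measured TCP pose, the force and the opening at its end, in the units of the state.
- r.state(): the state, without advancing time (a new reading comes with each control period).
- camera(name): name is "scene" or "top" or "wrist"; returns (picture, depth): 420x560x3 uint8, red, green, blue; 420x560 float32, m along the optical axis (not along the pixel's ray), 0 where there is no reading.
- get_calibration(name): a dict with "mtx" (3x3 intrinsics, pixels), "dist" ([k1, k2, p1, p2, k3] as OpenCV has them; the pictures are not rectified), "pose" (4x4, takes a point from camera to world coordinates); the wrist camera has in their place "T_tool_cam" (4x4, takes a point from camera to tool coordinates, whose origin is the TCP and whose axes are the flange's). Camera axes: x right, y down, z forward; pixel columns grow to the right and rows downward; lengths in m; the calibration is good to about 2 mm. A picture is of the moment at which its call begins: read the wrist's pose just before it. get_calibration takes no time and is no camera call.
- ticket.job_done(): hands the job in, once; it reports no verdict.
The state is a dict: "time_s": time; "joint_positions": joint angles; "qvel": joint speeds; "tau": joint torques, N m; "tool_pos": TCP position; "tcp_rot": TCP orientation; "force": force on the tool from outside, world axes, zero at the start; "moment": the same for the moment, N m; "grip_width": finger opening in m.
Only numpy, scipy, OpenCV 4.12 (cv2) and the standard library are available. Lean on these libraries where they do the work, as an engineer would, in place of code of your own. Each camera call takes 0.05 s, during which the arm holds its last target.

## Working session

There is one attempt and no reset: what is moved stays moved. The work goes in short steps, Python scripts to look and compute and a tool call to move; the robot and the scene stay as the last step left them, time stands still between calls to the robot, and variables do not carry over. Pictures are saved under pics/ and viewed, and the job is handed in when it is done.

Besides the shell and the picture viewer there is one more tool, called after "Request:" as name([rows], argument=value, ...), one row to a line, values as JSON. move_arm: Moves the arm, as the interface text tells. Shifts and turns lie within -1 to 1; 1 stands for 100 mm of shift or 45 degrees of turn. Its arguments: {"type":"object","properties":{"targets":{"type":"array","items":{"type":"object","properties":{"tx":{"type":"number"},"ty":{"type":"number"},"tz":{"type":"number"},"rx":{"type":"number"},"ry":{"type":"number"},"rz":{"type":"number"},"claw":{"type":"number"}}}},"force":{"type":"number"}},"required":["targets"]}

```bash
ls; mkdir -p pics; python3 - <<'E'
from rig import r,camera,get_calibration
import cv2,numpy as np
print(r.state())
for n in ['scene','top']:
    p,d=camera(n); cv2.imwrite(f'pics/{n}0.png',p[:,:,::-1]); np.savez(f'pics/{n}0.npz',p=p,d=d)
    c=get_calibration(n);print(n,c)
print(get_calibration('wrist'))
E
```

```text
pics
{'time_s': 0.0, 'joint_positions': array([-1.13890545,  0.46946161, -0.04859935,  1.53370483,  0.02407324,
        1.14105041, -0.08229811]), 'qvel': array([ 1.02921411e-04,  5.21363308e-05, -6.21619159e-04,  2.09148857e-03,
       -1.98695755e-04, -9.92779663e-04,  2.48643301e-04]), 'tau': array([-3.17513559e-04, -5.07988787e+01, -8.08856520e-02, -2.36152804e+01,
       -6.15107641e-02,  3.79556883e-02,  1.62804704e-04]), 'tool_pos': array([0.29984856, 0.60404657, 0.22148126]), 'tcp_rot': array([-2.07745516e-04,  2.28349499e-01,  9.73578690e-01, -9.98471058e-04]), 'force': array([ 0.27137809, -0.4178963 ,  0.22851085]), 'moment': array([-0.02100603, -0.03363001,  0.00103646]), 'grip_width': 0.08702959183082871}
scene {'mtx': array([[414.66309688,   0.        , 278.73047679],
       [  0.        , 414.66309688, 206.70407087],
       [  0.        ,   0.        ,   1.        ]]), 'dist': array([-0.008778,  0.      ,  0.      ,  0.      ,  0.      ]), 'pose': array([[-0.34058367,  0.73836046, -0.58208814,  1.11074122],
       [ 0.94020705,  0.26504596, -0.213919  ,  0.22380367],
  
[... 515 characters left out ...]
15852, -0.17276315, -0.98484675,  1.31559188],
       [ 0.        ,  0.        ,  0.        ,  1.        ]])}
{'mtx': array([[337.51830807,   0.        , 284.70684512],
       [  0.        , 337.51830807, 203.62616593],
       [  0.        ,   0.        ,   1.        ]]), 'dist': array([-0.057564,  0.      ,  0.      ,  0.      ,  0.      ]), 'T_tool_cam': array([[-3.35994882e-05, -9.56858833e-01, -2.90553218e-01,
         7.74423673e-02],
       [ 9.99999975e-01,  3.20105581e-05, -2.21057860e-04,
        -4.30143018e-04],
       [ 2.20821937e-04, -2.90553218e-01,  9.56858808e-01,
        -1.62086802e-01],
       [ 0.00000000e+00,  0.00000000e+00,  0.00000000e+00,
         1.00000000e+00]])}
```

View pics/scene0.png

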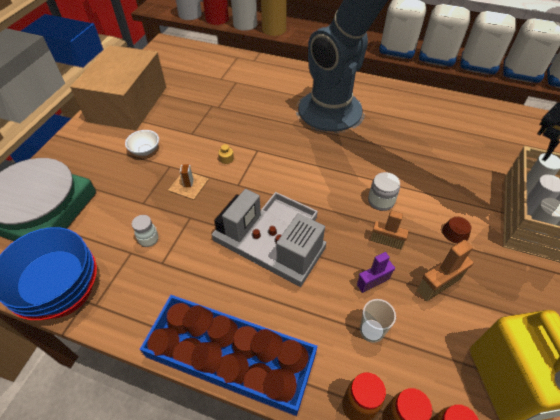

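View pics/top0.png

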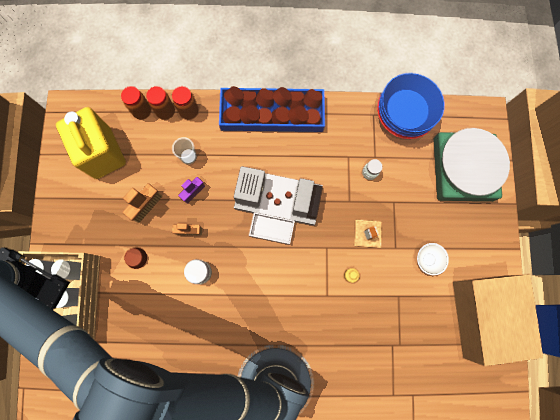

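Candidates for the brush: small orange, top (187,229) / scene (391,228); large orange, top (142,200) / scene (449,268); purple, top (192,188) / scene (376,272). By the description I choose the small orange one. Next is a close crop to check it, then the measurements.

```bash
cat > h.py <<'E'
import numpy as np,cv2
from rig import r,camera,get_calibration
from scipy.spatial.transform import Rotation as R
def toolT(s=None):
    s=s or r.state(); T=np.eye(4); T[:3,:3]=R.from_quat(np.roll(s['tcp_rot'],-1)).as_matrix(); T[:3,3]=s['tool_pos']; return T
def cal(n,T=None):
    c=get_calibration(n); 
    P=c['pose'] if 'pose' in c else (toolT() if T is None else T)@c['T_tool_cam']
    return c['mtx'],c['dist'],P
def rays(n,uv,T=None):
    m,d,P=cal(n,T); q=cv2.undistortPoints(np.array(uv,float).reshape(-1,1,2),m,d).reshape(-1,2)
    v=np.c_[q,np.ones(len(q))]; return P[:3,3],v@P[:3,:3].T
def plane(n,uv,z,T=None):
    o,v=rays(n,uv,T); t=(z-o[2])/v[:,2]; return o+v*t[:,None]
def dep(n,uv,d,T=None):
    o,v=rays(n,uv,T); uv=np.array(uv,int).reshape(-1,2); return o+v*d[uv[:,1],uv[:,0]][:,None]
def cloud(n,d,T=None):
    h,w=d.shape; u,v=np.meshgrid(np.arange(w),np.arange(h)); uv=np.c_[u.ravel(),v.ravel()]
    return dep(n,uv,d,T).reshape(h,w,3)
def proj(n,X,T=None):
    m,d,P=cal(n,T); Q=np.linalg.inv(P); rv=cv2.Rodrigues(Q[:3,:3])[0]
    return cv2.projectPoints(np.array(X,float).reshape(-1,1,3),rv,Q[:3,3],m,d)[0].reshape(-1,2)
E
python3 - <<'E'
from h import *
a=np.load('pics/scene0.npz');b=np.load('pics/top0.npz')
def crop(p,x0,y0,w,h,s): return cv2.resize(p[y0:y0+h,x0:x0+w,::-1],None,fx=s,fy=s,interpolation=cv2.INTER_CUBIC)
cv2.imwrite('pics/c1.png',np.hstack([crop(a['p'],345,170,130,130,3),crop(b['p'],115,150,130,130,3)]))
cv2.imwrite('pics/c2.png',np.hstack([crop(a['p'],205,180,130,110,3),crop(b['p'],220,150,130,110,3)]))
cv2.imwrite('pics/c3.png',np.hstack([crop(a['p'],160,150,60,60,6),crop(b['p'],340,205,60,60,6)]))
E
```

```text
(no output)
```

View pics/c1.png

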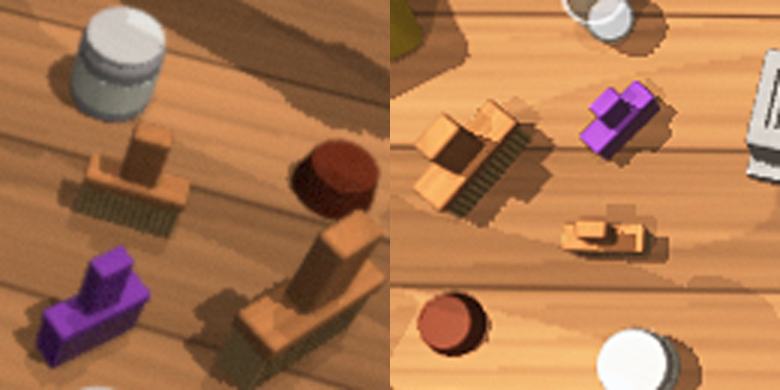

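View pics/c2.png

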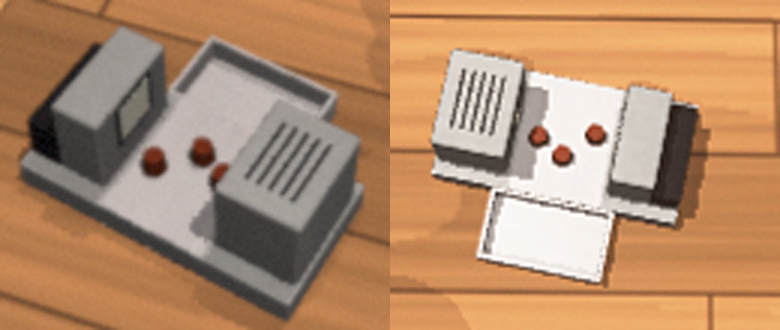

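View pics/c3.png

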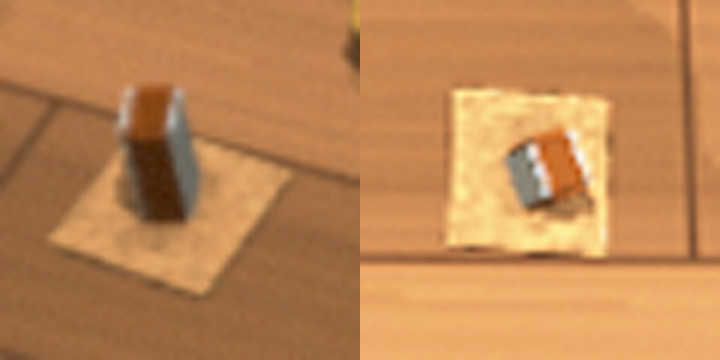

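The crops confirm it: the small orange brush is at top (187,229), the viewer is at top (279,195) with its tray on the robot side, and the cell stands on the cork at (370,233). Now measuring.

```bash
cat > m.py <<'E'
from h import *
for n in ['top','scene']:
    a=np.load(f'pics/{n}0.npz');p,d=a['p'],a['d'];C=cloud(n,d);hsv=cv2.cvtColor(p,cv2.COLOR_RGB2HSV)
    Z=C[...,2]
    def rect(m,nm):
        q=C[m][:,:2].astype(np.float32)
        if len(q)<4: print(n,nm,len(q));return
        rc=cv2.minAreaRect(q*1000);print(n,nm,len(q),'ctr',np.round(rc[0],1),'size',np.round(rc[1],1),'ang',round(rc[2],1),'z',np.round(np.percentile(Z[m],[5,50,95])*1000,1))
    x0,y0,x1,y1={'top':(165,215,210,245),'scene':(365,205,415,255)}[n]
    W=np.zeros(Z.shape,bool);W[y0:y1,x0:x1]=1
    rect(W&(Z>.105)&(Z<.13),'handletop'); rect(W&(Z>.048)&(Z<.06),'back');rect(W&(Z>.025)&(Z<.13),'brushall')
    x0,y0,x1,y1={'top':(225,155,335,250),'scene':(205,185,335,285)}[n]
    W=np.zeros(Z.shape,bool);W[y0:y1,x0:x1]=1
    M=W&(Z>.108)&(Z<.125)
    k,l=cv2.connectedComponents(M.astype(np.uint8))
    for i in range(1,k):
        if (l==i).sum()>50: rect(l==i,'housing')
    rect(W&(Z>.026)&(Z<.034),'bed');rect(W&(Z>.0)&(Z<.034)&(Z>.001)&(hsv[...,1]<40),'tray-ish')
    L=W&(hsv[...,1]>110)&(Z>.036)&(Z<.07)
    k,l=cv2.connectedComponents(L.astype(np.uint8))
    for i in range(1,k):
        if (l==i).sum()>10: rect(l==i,'lump')
    x0,y0,x1,y1={'top':(350,215,388,252),'scene':(170,155,212,200)}[n]
    W=np.zeros(Z.shape,bool);W[y0:y1,x0:x1]=1
    rect(W&(Z>.058)&(Z<.075),'celltop');rect(W&(Z>.012)&(Z<.075),'cellall');rect(W&(Z>.003)&(Z<.012),'cork')
    # bystanders heights
E
python3 m.py
```

```text
top handletop 71 ctr [461.4 277.6] size [18.9 30.9] ang 2.0 z [109.1 114.8 118.2]
top back 163 ctr [460.5 277.4] size [25.3 84.3] ang 1.0 z [51.1 54.9 58.6]
top brushall 286 ctr [460.5 277.4] size [25.4 84.4] ang 0.8 z [ 31.6  56.7 116.6]
top housing 832 ctr [589.6  83.1] size [ 75.8 100.3] ang 78.6 z [111.  115.2 118.9]
top housing 507 ctr [557.  -78.9] size [ 45.3 101.2] ang 79.0 z [110.9 115.  119.1]
top bed 1455 ctr [535.1   1.6] size [259.5 205.6] ang 78.9 z [26.8 30.3 33.6]
top tray-ish 2248 ctr [535.2   2.3] size [258.4 205.4] ang 79.2 z [ 2.7 28.3 33.3]
top lump 31 ctr [571.6  23.4] size [17.5 16.8] ang 53.5 z [41.9 46.8 52.4]
top lump 30 ctr [574.4 -35.3] size [15.4 17.6] ang 21.8 z [38.8 47.2 51.2]
top lump 27 ctr [551.4  -1.1] size [15.6 14.7] ang 39.4 z [39.4 47.3 52. ]
top celltop 95 ctr [ 456.3 -291.4] size [34.3 24.8] ang 20.6 z [60.8 66.1 71. ]
top cellall 142 ctr [ 449.8 -304.1] size [77.  46.2] ang 17.2 z [13.7 64.3 70.4]
top cork 590 ctr [ 462.4 -295.3] size [120.5 117.9] ang 89.0 z [ 3.3  6.1 10.3]
scene handletop 119 ctr [519.3 278.5] size [ 29.5 129.2] ang 90.0 
[... 454 characters left out ...]
3072 ctr [538.    4.3] size [260.3 206.6] ang 79.3 z [ 3.2 28.5 32.2]
scene lump 12 ctr [ 598.6 -132.5] size [7.8 1.7] ang 70.7 z [41.5 56.5 68.3]
scene lump 14 ctr [ 601.9 -116.7] size [14.5  2.1] ang 85.5 z [46.8 57.6 68.6]
scene lump 45 ctr [556.7   1.9] size [16.2 15.1] ang 21.2 z [36.9 46.7 50.2]
scene lump 44 ctr [579.8 -31.8] size [15.1 15.3] ang 13.4 z [36.5 45.9 49.6]
scene lump 17 ctr [574.6  23.2] size [ 6.  15.8] ang 76.3 z [44.9 47.1 48.4]
scene celltop 99 ctr [ 458.6 -291.7] size [36.7 25.5] ang 21.1 z [59.5 64.8 67.5]
scene cellall 224 ctr [ 459.2 -291.3] size [37.9 25.8] ang 20.2 z [16.5 52.9 66.8]
scene cork 509 ctr [ 433.1 -299.9] size [180.6 120.2] ang 24.5 z [3.3 5.5 8.7]
```

```bash
cat > go.py <<'E'
# usage: python3 go.py x y z(mm) yaw_of_tool_y(deg): prints the needed shift/turn in move units from measured pose
import sys
from h import *
x,y,z,a=map(float,sys.argv[1:5]); s=r.state(); T=toolT(s)
a=np.radians(a); Y=np.array([np.cos(a),np.sin(a),0]);Zt=np.array([0,0,-1.]);X=np.cross(Y,Zt)
G=np.c_[X,Y,Zt]
d=T[:3,:3].T@(np.array([x,y,z])/1000-T[:3,3])/0.1
rv=R.from_matrix(T[:3,:3].T@G).as_rotvec(degrees=True)/45
ya=np.degrees(np.arctan2(T[1,1],T[0,1]))
print('t',round(s['time_s'],2),'pos',np.round(s['tool_pos']*1000,1),'yawY',round(ya,2),'w',round(s['grip_width']*1000,1),'F',np.round(s['force'],1),'shift',np.round(d,3),'turn',np.round(rv,3),'q',np.round(s['joint_positions'],2))
E
python3 go.py 461 277.5 200 1
python3 - <<'E'
from h import *
a=np.load('pics/top0.npz');C=cloud('top',a['d']);p=a['p']
for nm,(u,v) in dict(jar=(196,270),cake=(135,257),purple=(192,188),bigbrush=(142,200),wt=(352,275),bowl=(432,258)).items():
    print(nm,np.round(C[v-1:v+2,u-1:u+2].reshape(-1,3).mean(0)*1000))
E
```

```text
t 0.1 pos [299.9 604.1 221.6] yawY 63.6 w 87.1 F [-0.5 -0.4  0.6] shift [-2.895 -2.209  0.22 ] turn [-2.000e-03  1.000e-03  1.391e+00] q [-1.14  0.47 -0.05  1.53  0.02  1.14 -0.08]
jar [336. 235.  79.]
cake [374. 433.  36.]
purple [585. 259.  70.]
bigbrush [540. 402.  99.]
wt [ 327. -230.   49.]
bowl [ 382. -497.    7.]
```

Request:
move_arm([
  {"tx": -0.5, "ty": -0.38, "claw": 0.6},
  {"tx": -1.0, "ty": -0.76, "claw": 0.6},
  {"tx": -1.0, "ty": -0.76, "claw": 0.6},
])

```text
invalid input
```

Request:
move_arm([
  {"tx": -0.5, "ty": -0.38, "rz": 0.19, "claw": 0.6},
  {"tx": -1.0, "ty": -0.76, "rz": 0.38, "claw": 0.6},
  {"tx": -1.0, "ty": -0.76, "rz": 0.57, "claw": 0.6},
  {"tx": -1.0, "ty": -0.76, "rz": 0.7, "claw": 0.6},
  {"tx": -1.0, "ty": -0.76, "rz": 0.7, "claw": 0.6},
])

```text
invalid input
```

```bash
python3 go.py 461 277.5 200 1
```

```text
t 0.1 pos [299.9 604.1 221.6] yawY 63.6 w 87.1 F [-0.5 -0.4  0.6] shift [-2.895 -2.209  0.22 ] turn [-2.000e-03  1.000e-03  1.391e+00] q [-1.14  0.47 -0.05  1.53  0.02  1.14 -0.08]
```

Request:
move_arm([
  {"tx": -0.5, "ty": -0.38, "tz": 0, "rx": 0, "ry": 0, "rz": 0, "claw": 0.6},
  {"tx": -1.0, "ty": -0.76, "tz": 0, "rx": 0, "ry": 0, "rz": 0, "claw": 0.6},
  {"tx": -1.0, "ty": -0.76, "tz": 0, "rx": 0, "ry": 0, "rz": 0, "claw": 0.6},
])

```text
time_s: 0.4
tool_pos: [0.3586, 0.4874, 0.222]
tcp_rot: [0.001, 0.231, 0.973, -0.001]
force: [1.3, 0.7, 0.1]
grip_width: 0.0702
```

Request:
move_arm([
  {"tx": -0.5, "ty": -0.38, "tz": 0, "rx": 0, "ry": 0, "rz": 0.19, "claw": 0.6},
  {"tx": -1.0, "ty": -0.76, "tz": 0, "rx": 0, "ry": 0, "rz": 0.38, "claw": 0.6},
  {"tx": -1.0, "ty": -0.76, "tz": 0, "rx": 0, "ry": 0, "rz": 0.57, "claw": 0.6},
  {"tx": -1.0, "ty": -0.76, "tz": 0, "rx": 0, "ry": 0, "rz": 0.7, "claw": 0.6},
  {"tx": -1.0, "ty": -0.76, "tz": 0, "rx": 0, "ry": 0, "rz": 0.7, "claw": 0.6},
])

```text
time_s: 0.9
tool_pos: [0.412, 0.3785, 0.2224]
tcp_rot: [-0.0, 0.485, 0.875, -0.0]
force: [-0.2, 0.5, -0.4]
grip_width: 0.0526
```

```bash
python3 go.py 461 277.5 200 1
```

```text
t 0.9 pos [412.  378.5 222.4] yawY 31.99 w 52.6 F [-0.2  0.5 -0.4] shift [-1.116 -0.12   0.224] turn [-0.     0.     0.689] q [-0.91  0.28  0.11  1.82 -0.04  1.05 -0.23]
```

Request:
move_arm([
  {"tx": -0.4, "ty": -0.05, "tz": 0, "rx": 0, "ry": 0, "rz": 0.19, "claw": 0.55},
  {"tx": -0.8, "ty": -0.1, "tz": 0, "rx": 0, "ry": 0, "rz": 0.38, "claw": 0.55},
  {"tx": -1.0, "ty": -0.12, "tz": 0, "rx": 0, "ry": 0, "rz": 0.57, "claw": 0.55},
  {"tx": -1.0, "ty": -0.12, "tz": 0, "rx": 0, "ry": 0, "rz": 0.69, "claw": 0.55},
  {"tx": -1.0, "ty": -0.12, "tz": 0, "rx": 0, "ry": 0, "rz": 0.69, "claw": 0.55},
  {"tx": -1.0, "ty": -0.12, "tz": 0, "rx": 0, "ry": 0, "rz": 0.69, "claw": 0.55},
])

```text
time_s: 1.5
tool_pos: [0.4539, 0.2897, 0.2223]
tcp_rot: [-0.0, 0.699, 0.716, -0.0]
force: [-0.8, 0.2, -0.5]
grip_width: 0.0479
```

```bash
python3 go.py 461 277.5 200 1; python3 - <<'E'
from h import *
T=toolT();p,d=camera('wrist');cv2.imwrite('pics/w1.png',p[:,:,::-1]);np.savez('pics/w1.npz',p=p,d=d,T=T)
C=cloud('wrist',d,T);Z=C[...,2];hsv=cv2.cvtColor(p,cv2.COLOR_RGB2HSV)
near=(abs(C[...,0]-.461)<.06)&(abs(C[...,1]-.278)<.06)
for nm,m in dict(top=near&(Z>.108)&(Z<.122),back=near&(Z>.05)&(Z<.06)).items():
    q=C[m][:,:2].astype(np.float32)*1000
    print(nm,len(q),cv2.minAreaRect(q) if len(q)>4 else '', np.median(Z[m]) if len(q) else '')
E
```

```text
t 1.5 pos [453.9 289.7 222.3] yawY 1.37 w 47.9 F [-0.8  0.2 -0.5] shift [-0.124  0.068  0.223] turn [-0.001 -0.     0.008] q [-0.85  0.25  0.24  1.87 -0.07  1.03 -0.55]
top 721 ((464.5292053222656, 277.1177062988281), (17.933523178100586, 29.5241756439209), 1.3417214155197144) 0.11466496537217863
back 1196 ((464.5477294921875, 277.0718688964844), (83.24712371826172, 28.036827087402344), 89.52236938476562) 0.054735445706454555
```

View pics/w1.png

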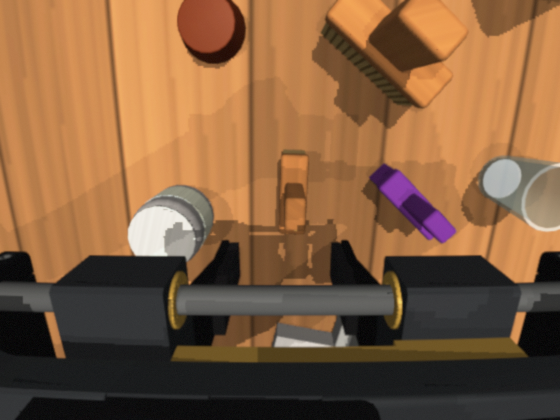

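The wrist view shows the handle top at pixel (295,210). Measured centre is (464.5, 277) mm, height 114.7 mm, section 18x29.5 mm, all consistent with the given sizes. Going down.

Request:
move_arm([
  {"tx": -0.125, "ty": 0.095, "tz": 0.2, "rx": 0, "ry": 0, "rz": 0.02, "claw": 0.55},
  {"tx": -0.125, "ty": 0.095, "tz": 0.6, "rx": 0, "ry": 0, "rz": 0.02, "claw": 0.55},
  {"tx": -0.125, "ty": 0.095, "tz": 0.9, "rx": 0, "ry": 0, "rz": 0.02, "claw": 0.55},
  {"tx": -0.125, "ty": 0.095, "tz": 0.95, "rx": 0, "ry": 0, "rz": 0.02, "claw": 0.55},
  {"tx": -0.125, "ty": 0.095, "tz": 0.95, "rx": 0, "ry": 0, "rz": 0.02, "claw": 0.55},
])

```text
time_s: 2.05
tool_pos: [0.4638, 0.2766, 0.1271]
tcp_rot: [-0.0, 0.705, 0.709, -0.001]
force: [0.2, -0.1, 0.9]
grip_width: 0.0479
```

```bash
python3 go.py 463.8 277.2 71 0.5
```

```text
t 2.05 pos [463.8 276.6 127.1] yawY 0.28 w 47.9 F [ 0.2 -0.1  0.9] shift [0.006 0.001 0.561] turn [-0.002  0.001 -0.005] q [-0.81  0.36  0.24  1.96 -0.11  0.83 -0.5 ]
```

Request:
move_arm([
  {"tx": 0, "ty": 0, "tz": 0.3, "rx": 0, "ry": 0, "rz": 0, "claw": 0.55},
  {"tx": 0, "ty": 0, "tz": 0.5, "rx": 0, "ry": 0, "rz": 0, "claw": 0.55},
  {"tx": 0, "ty": 0, "tz": 0.56, "rx": 0, "ry": 0, "rz": 0, "claw": 0.55},
  {"tx": 0, "ty": 0, "tz": 0.56, "rx": 0, "ry": 0, "rz": 0, "claw": 0.55},
])

```text
time_s: 2.45
tool_pos: [0.4649, 0.2768, 0.0723]
tcp_rot: [0.0, 0.706, 0.708, 0.001]
force: [0.1, 0.5, 0.3]
grip_width: 0.0477
```

Request:
move_arm([
  {"tx": 0, "ty": 0, "tz": 0, "rx": 0, "ry": 0, "rz": 0, "claw": 0.3},
  {"tx": 0, "ty": 0, "tz": 0, "rx": 0, "ry": 0, "rz": 0, "claw": 0.1},
  {"tx": 0, "ty": 0, "tz": 0, "rx": 0, "ry": 0, "rz": 0, "claw": 0.1},
  {"tx": 0, "ty": 0, "tz": 0, "rx": 0, "ry": 0, "rz": 0, "claw": 0.1},
  {"tx": 0, "ty": 0, "tz": 0, "rx": 0, "ry": 0, "rz": 0, "claw": 0.1},
  {"tx": 0, "ty": 0, "tz": 0, "rx": 0, "ry": 0, "rz": 0, "claw": 0.1},
], force=35)

```text
time_s: 3.05
tool_pos: [0.4644, 0.2763, 0.0718]
tcp_rot: [-0.0, 0.706, 0.708, 0.0]
force: [0.2, 0.7, 2.1]
grip_width: 0.0178
```

```bash
python3 go.py 463.8 277.2 171 0.5
```

```text
t 3.05 pos [464.4 276.3  71.8] yawY 0.15 w 17.8 F [0.2 0.7 2.1] shift [ 0.009 -0.006 -0.992] turn [ 0.    -0.    -0.008] q [-0.79  0.44  0.22  2.   -0.14  0.71 -0.48]
```

Request:
move_arm([
  {"tx": 0, "ty": 0, "tz": -0.15, "rx": 0, "ry": 0, "rz": 0, "claw": 0.1},
  {"tx": 0, "ty": 0, "tz": -0.5, "rx": 0, "ry": 0, "rz": 0, "claw": 0.1},
  {"tx": 0, "ty": 0, "tz": -1, "rx": 0, "ry": 0, "rz": 0, "claw": 0.1},
  {"tx": 0, "ty": 0, "tz": -1, "rx": 0, "ry": 0, "rz": 0, "claw": 0.1},
])

```text
time_s: 3.45
tool_pos: [0.4682, 0.2783, 0.1776]
tcp_rot: [0.001, 0.706, 0.708, 0.006]
force: [0.9, 0.4, -1.1]
grip_width: 0.0179
```

Request:
move_arm([
  {"tx": -0.3, "ty": 0.15, "tz": -0.3, "rx": 0, "ry": 0, "rz": 0, "claw": 0.1},
  {"tx": -0.6, "ty": 0.3, "tz": -0.6, "rx": 0, "ry": 0, "rz": 0.1, "claw": 0.1},
  {"tx": -0.9, "ty": 0.45, "tz": -0.6, "rx": 0, "ry": 0, "rz": 0.2, "claw": 0.1},
  {"tx": -1, "ty": 0.5, "tz": -0.6, "rx": 0, "ry": 0, "rz": 0.257, "claw": 0.1},
  {"tx": -1, "ty": 0.5, "tz": -0.6, "rx": 0, "ry": 0, "rz": 0.257, "claw": 0.1},
])

```text
time_s: 3.95
tool_pos: [0.5147, 0.1742, 0.2307]
tcp_rot: [0.0, 0.775, 0.632, -0.001]
force: [-0.2, -0.1, -1.3]
grip_width: 0.018
```

```bash
python3 go.py 617 -14 225 -11.4;python3 - <<'E'
from h import *
p,d=camera('scene');cv2.imwrite('pics/s1.png',p[:,:,::-1])
E
```

```text
t 3.95 pos [514.7 174.2 230.7] yawY -11.64 w 18.0 F [-0.2 -0.1 -1.3] shift [-1.637  1.382  0.058] turn [-0.001  0.002 -0.005] q [-0.7   0.25  0.35  1.85 -0.1   1.06 -0.51]
```

View pics/s1.png

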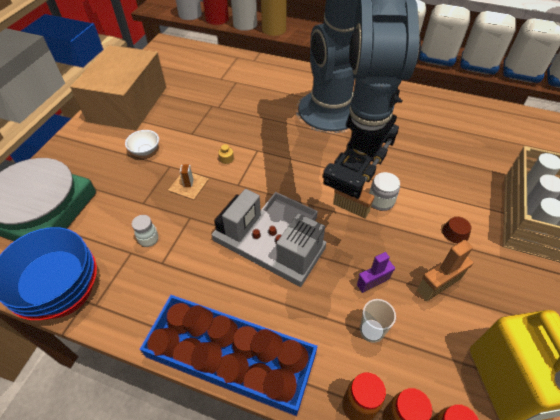

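The brush is held, hanging below the gripper at (352,204). Carrying it over the lamp housing with about 40 mm of clearance.

Request:
move_arm([
  {"tx": -0.3, "ty": 0.25, "tz": 0, "rx": 0, "ry": 0, "rz": 0, "claw": 0.1},
  {"tx": -0.6, "ty": 0.5, "tz": 0, "rx": 0, "ry": 0, "rz": 0, "claw": 0.1},
  {"tx": -0.9, "ty": 0.75, "tz": 0, "rx": 0, "ry": 0, "rz": 0, "claw": 0.1},
  {"tx": -0.9, "ty": 0.75, "tz": 0, "rx": 0, "ry": 0, "rz": 0, "claw": 0.1},
  {"tx": -0.9, "ty": 0.75, "tz": 0, "rx": 0, "ry": 0, "rz": 0, "claw": 0.1},
])

```text
time_s: 4.5
tool_pos: [0.5697, 0.0745, 0.2303]
tcp_rot: [-0.001, 0.774, 0.634, -0.001]
force: [-0.6, 0.7, -1.5]
grip_width: 0.0176
```

Request:
move_arm([
  {"tx": -0.3, "ty": 0.25, "tz": 0, "rx": 0, "ry": 0, "rz": 0, "claw": 0.1},
  {"tx": -0.6, "ty": 0.5, "tz": 0, "rx": 0, "ry": 0, "rz": 0, "claw": 0.1},
  {"tx": -0.74, "ty": 0.63, "tz": 0, "rx": 0, "ry": 0, "rz": 0, "claw": 0.1},
  {"tx": -0.74, "ty": 0.63, "tz": 0, "rx": 0, "ry": 0, "rz": 0, "claw": 0.1},
  {"tx": -0.74, "ty": 0.63, "tz": 0, "rx": 0, "ry": 0, "rz": 0, "claw": 0.1},
])

```text
time_s: 5.0
tool_pos: [0.6168, -0.0088, 0.2306]
tcp_rot: [-0.001, 0.773, 0.635, -0.0]
force: [0.1, 0.8, -1.3]
grip_width: 0.018
```

```bash
python3 go.py 617 -14 105 -11.4;python3 - <<'E'
from h import *
T=toolT();p,d=camera('wrist');cv2.imwrite('pics/w2.png',p[:,:,::-1]);np.savez('pics/w2.npz',p=p,d=d,T=T)
C=cloud('wrist',d,T);Z=C[...,2]
for sgn in (1,-1):
    m=(Z>.108)&(Z<.122)&(sgn*(C[...,1]+.0035)>.04)&(abs(C[...,1])<.16)&(abs(C[...,0]-.573)<.1)
    q=C[m][:,:2].astype(np.float32)*1000
    print(sgn,len(q),cv2.minAreaRect(q) if len(q)>4 else '')
E
```

```text
t 5.0 pos [616.8  -8.8 230.6] yawY -11.21 w 18.0 F [ 0.1  0.8 -1.3] shift [-0.053  0.016  1.256] turn [-0.003 -0.002  0.004] q [-0.37  0.38  0.43  1.69 -0.18  1.11 -0.09]
1 11925 ((592.5953369140625, 82.7943115234375), (74.28915405273438, 100.0805892944336), 78.83053588867188)
-1 103 ((545.8538208007812, -55.95326614379883), (10.64473819732666, 53.2022705078125), 74.93419647216797)
```

View pics/w2.png

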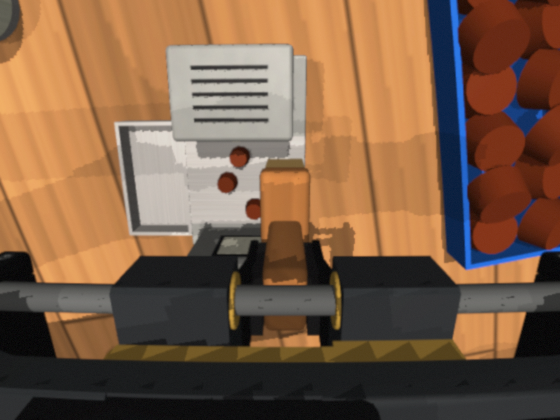

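The wrist view has the lumps at (240,157), (228,182) and (253,209), and the brush behind them at (285,200) on the +x end. The lamp housing is centred at (592.6, 82.8), yaw -11.2°, so the viewer origin is about (574, -4.4). Lowering.

Request:
move_arm([
  {"tx": -0.062, "ty": 0.02, "tz": 0, "rx": 0, "ry": 0, "rz": 0.0, "claw": 0.1},
  {"tx": -0.062, "ty": 0.02, "tz": 0.3, "rx": 0, "ry": 0, "rz": 0.0, "claw": 0.1},
  {"tx": -0.062, "ty": 0.02, "tz": 0.6, "rx": 0, "ry": 0, "rz": 0.0, "claw": 0.1},
  {"tx": -0.062, "ty": 0.02, "tz": 0.85, "rx": 0, "ry": 0, "rz": 0.0, "claw": 0.1},
  {"tx": -0.062, "ty": 0.02, "tz": 0.9, "rx": 0, "ry": 0, "rz": 0.0, "claw": 0.1},
  {"tx": -0.062, "ty": 0.02, "tz": 0.9, "rx": 0, "ry": 0, "rz": 0.0, "claw": 0.1},
])

```text
time_s: 5.65
tool_pos: [0.6177, -0.0175, 0.1411]
tcp_rot: [-0.001, 0.774, 0.634, -0.0]
force: [-0.7, 0.1, -1.1]
grip_width: 0.0181
```

```bash
python3 go.py 618 -15 104.5 -11.3;python3 - <<'E'
from h import *
out=[]
for n,(x0,y0) in dict(scene=(205,170),top=(215,140)).items():
    p,d=camera(n);out.append(cv2.resize(p[y0:y0+120,x0:x0+130,::-1],None,fx=3,fy=3,interpolation=cv2.INTER_CUBIC))
cv2.imwrite('pics/s2.png',np.hstack(out))
E
```

```text
t 5.65 pos [617.7 -17.5 141.1] yawY -11.34 w 18.1 F [-0.7  0.1 -1.1] shift [ 0.025 -0.001  0.366] turn [-0.002  0.    -0.001] q [-0.34  0.48  0.41  1.78 -0.23  0.94 -0.03]
```

View pics/s2.png

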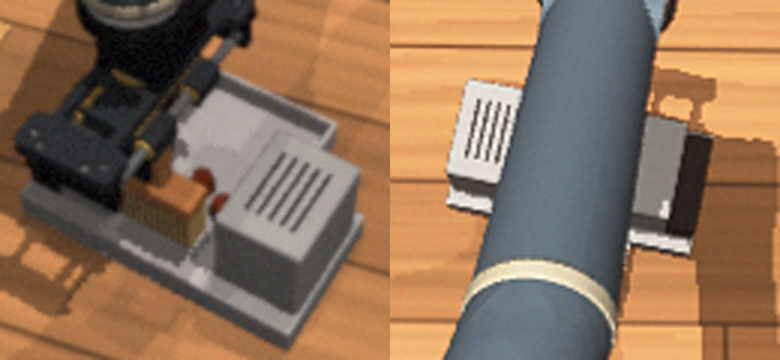

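Request:
move_arm([
  {"tx": 0.025, "ty": 0, "tz": 0.15, "rx": 0, "ry": 0, "rz": 0, "claw": 0.1},
  {"tx": 0.025, "ty": 0, "tz": 0.3, "rx": 0, "ry": 0, "rz": 0, "claw": 0.1},
  {"tx": 0.025, "ty": 0, "tz": 0.36, "rx": 0, "ry": 0, "rz": 0, "claw": 0.1},
  {"tx": 0.025, "ty": 0, "tz": 0.36, "rx": 0, "ry": 0, "rz": 0, "claw": 0.1},
  {"tx": 0.025, "ty": 0, "tz": 0.36, "rx": 0, "ry": 0, "rz": 0, "claw": 0.1},
])

```text
time_s: 6.25
tool_pos: [0.6187, -0.016, 0.1053]
tcp_rot: [-0.0, 0.774, 0.633, -0.0]
force: [0.2, -0.5, -0.9]
grip_width: 0.0179
```

```bash
python3 go.py 618 -15 104.5 -11.3;python3 - <<'E'
from h import *
out=[]
for n,(x0,y0) in dict(scene=(205,170)).items():
    p,d=camera(n);out.append(cv2.resize(p[y0:y0+120,x0:x0+130,::-1],None,fx=4,fy=4,interpolation=cv2.INTER_CUBIC))
cv2.imwrite('pics/s3.png',np.hstack(out))
E
```

```text
t 6.25 pos [618.7 -16.  105.3] yawY -11.43 w 17.9 F [ 0.2 -0.5 -0.9] shift [ 0.008 -0.009  0.008] turn [-0.     0.    -0.003] q [-0.33  0.52  0.39  1.8  -0.25  0.87 -0.02]
```

View pics/s3.png

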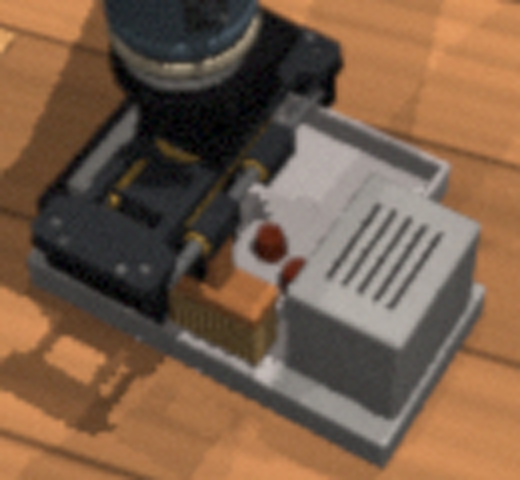

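Request:
move_arm([
  {"tx": 0.008, "ty": -0.1, "tz": 0.005, "rx": 0, "ry": 0, "rz": 0, "claw": 0.1},
  {"tx": 0.008, "ty": -0.2, "tz": 0.005, "rx": 0, "ry": 0, "rz": 0, "claw": 0.1},
  {"tx": 0.008, "ty": -0.3, "tz": 0.005, "rx": 0, "ry": 0, "rz": 0, "claw": 0.1},
  {"tx": 0.008, "ty": -0.4, "tz": 0.005, "rx": 0, "ry": 0, "rz": 0, "claw": 0.1},
  {"tx": 0.008, "ty": -0.5, "tz": 0.005, "rx": 0, "ry": 0, "rz": 0, "claw": 0.1},
  {"tx": 0.008, "ty": -0.6, "tz": 0.005, "rx": 0, "ry": 0, "rz": 0, "claw": 0.1},
  {"tx": 0.008, "ty": -0.7, "tz": 0.005, "rx": 0, "ry": 0, "rz": 0, "claw": 0.1},
  {"tx": 0.008, "ty": -0.75, "tz": 0.005, "rx": 0, "ry": 0, "rz": 0, "claw": 0.1},
])

```text
time_s: 7.1
tool_pos: [0.5441, 0.0001, 0.105]
tcp_rot: [-0.0, 0.774, 0.633, -0.0]
force: [0.3, 0.4, -1.6]
grip_width: 0.0176
```

```bash
python3 go.py 499.7 8.3 104.5 -11.3;python3 - <<'E'
from h import *
out=[]
for n,(x0,y0) in dict(scene=(205,170),top=(215,140)).items():
    p,d=camera(n);out.append(cv2.resize(p[y0:y0+120,x0:x0+130,::-1],None,fx=3,fy=3,interpolation=cv2.INTER_CUBIC))
p,d=camera('wrist')
out.append(cv2.resize(p[100:340:,100:,::-1],(400,360))[:, :])
cv2.imwrite('pics/s4.png',np.hstack(out)[:,390*0:][:, :][:, list(range(0,390))+list(range(780,1180))])
E
```

```text
t 7.1 pos [5.441e+02 1.000e-01 1.050e+02] yawY -11.4 w 17.6 F [ 0.3  0.4 -1.6] shift [-0.008 -0.452  0.006] turn [-0.001 -0.    -0.002] q [-0.39  0.41  0.4   1.98 -0.22  0.79 -0.06]
```

View pics/s4.png

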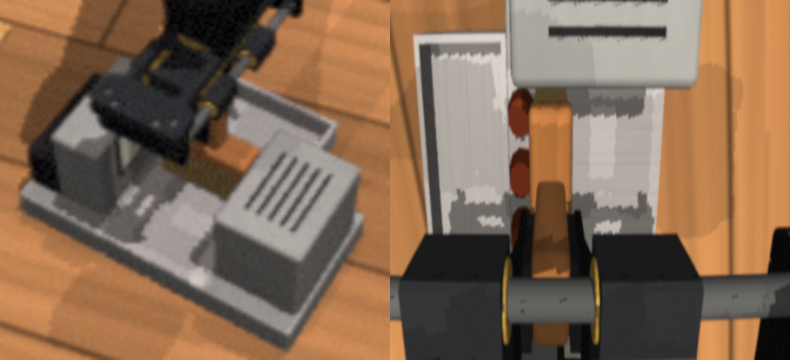

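The wrist view shows all three lumps in a line against the front face of the brush. Pushing them slowly over the edge.

Request:
move_arm([
  {"tx": -0.008, "ty": -0.07, "tz": 0.005, "rx": 0, "ry": 0, "rz": 0, "claw": 0.1},
  {"tx": -0.008, "ty": -0.14, "tz": 0.005, "rx": 0, "ry": 0, "rz": 0, "claw": 0.1},
  {"tx": -0.008, "ty": -0.21, "tz": 0.005, "rx": 0, "ry": 0, "rz": 0, "claw": 0.1},
  {"tx": -0.008, "ty": -0.28, "tz": 0.005, "rx": 0, "ry": 0, "rz": 0, "claw": 0.1},
  {"tx": -0.008, "ty": -0.35, "tz": 0.005, "rx": 0, "ry": 0, "rz": 0, "claw": 0.1},
  {"tx": -0.008, "ty": -0.42, "tz": 0.005, "rx": 0, "ry": 0, "rz": 0, "claw": 0.1},
  {"tx": -0.008, "ty": -0.46, "tz": 0.005, "rx": 0, "ry": 0, "rz": 0, "claw": 0.1},
  {"tx": -0.008, "ty": -0.46, "tz": 0.005, "rx": 0, "ry": 0, "rz": 0, "claw": 0.1},
])

```text
time_s: 8.05
tool_pos: [0.4994, 0.0083, 0.1045]
tcp_rot: [-0.0, 0.774, 0.633, -0.0]
force: [0.1, -0.5, -0.9]
grip_width: 0.018
```

```bash
python3 go.py 499.7 8.3 104.5 -11.3;python3 - <<'E'
from h import *
T=toolT()
p,d=camera('wrist');cv2.imwrite('pics/w4.png',p[:,:,::-1])
C=cloud('wrist',d,T);hsv=cv2.cvtColor(p,cv2.COLOR_RGB2HSV)
for z in [.03]: print(np.round(proj('wrist',[[.574-.065*.98,-.0044+.065*.197,.03]],T)))
p,d=camera('scene');cv2.imwrite('pics/s5.png',cv2.resize(p[170:290,205:335,::-1],None,fx=3,fy=3,interpolation=cv2.INTER_CUBIC))
E
```

```text
t 8.05 pos [499.4   8.3 104.5] yawY -11.4 w 18.0 F [ 0.1 -0.5 -0.9] shift [0.    0.003 0.   ] turn [-0.001 -0.    -0.002] q [-0.43  0.35  0.4   2.08 -0.2   0.75 -0.1 ]
[[296. 210.]]
```

View pics/w4.png

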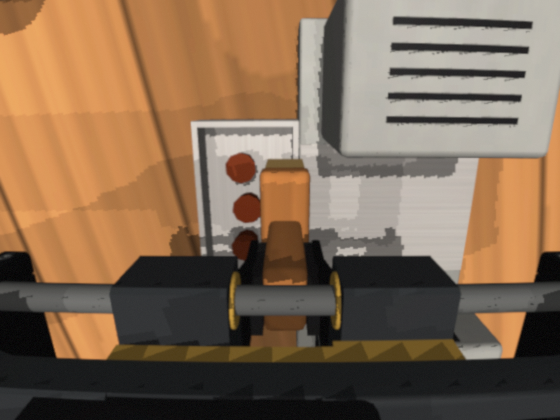

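View pics/s5.png

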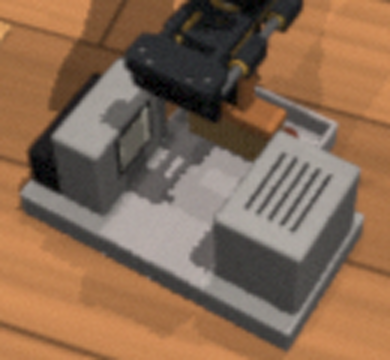

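Request:
move_arm([
  {"tx": 0, "ty": 0, "tz": -0.3, "rx": 0, "ry": 0, "rz": 0, "claw": 0.1},
  {"tx": 0, "ty": 0, "tz": -0.6, "rx": 0, "ry": 0, "rz": 0, "claw": 0.1},
  {"tx": 0, "ty": 0, "tz": -1, "rx": 0, "ry": 0, "rz": 0, "claw": 0.1},
  {"tx": 0, "ty": 0, "tz": -1, "rx": 0, "ry": 0, "rz": 0, "claw": 0.1},
  {"tx": 0, "ty": 0, "tz": -1, "rx": 0, "ry": 0, "rz": 0, "claw": 0.1},
])

```text
time_s: 8.65
tool_pos: [0.5007, 0.0082, 0.2052]
tcp_rot: [0.0, 0.774, 0.633, 0.001]
force: [-0.8, 0.1, -2.5]
grip_width: 0.0182
```

```bash
python3 go.py 464.4 276.3 220 0.15;python3 - <<'E'
from h import *
T=toolT()
p,d=camera('wrist');cv2.imwrite('pics/w5.png',p[:,:,::-1])
C=cloud('wrist',d,T);hsv=cv2.cvtColor(p,cv2.COLOR_RGB2HSV)
L=((hsv[...,0]<8)&(hsv[...,1]>120)&(C[...,2]<.06)&(C[...,2]>.005)).astype(np.uint8)
k,l=cv2.connectedComponents(L)
for i in range(1,k):
    m=l==i
    if m.sum()>30: q=C[m]-[.574,-.0044,0]; print(m.sum(),'viewer xy',np.round(1000*(np.array([[.981,-.196],[.196,.981]])@np.median(q,0)[:2])),'ztop',np.round(1000*np.percentile(q[:,2],95)))
E
```

```text
t 8.65 pos [500.7   8.2 205.2] yawY -11.42 w 18.2 F [-0.8  0.1 -2.5] shift [ 2.557 -0.887 -0.146] turn [ 0.003 -0.001 -0.257] q [-0.48  0.21  0.45  1.98 -0.11  0.97 -0.18]
37 viewer xy [-110.    4.] ztop 23.0
53 viewer xy [-110.  -34.] ztop 23.0
```

View pics/w5.png

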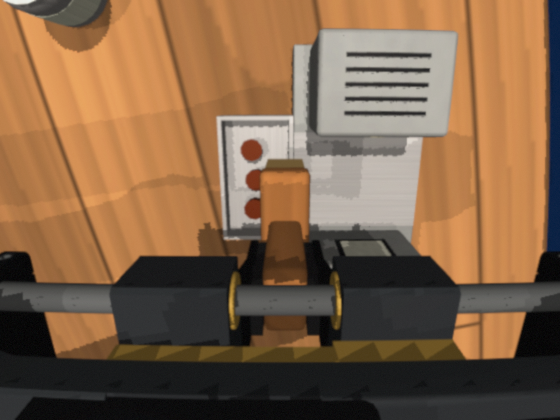

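All three lumps lie flat in the tray (pixels (251,150), (258,180), (256,208), tops about 23 mm) and the bed is empty. Taking the brush back to where it stood.

Request:
move_arm([
  {"tx": 0.3, "ty": -0.1, "tz": -0.1, "rx": 0, "ry": 0, "rz": 0, "claw": 0.1},
  {"tx": 0.65, "ty": -0.2, "tz": -0.15, "rx": 0, "ry": 0, "rz": 0, "claw": 0.1},
  {"tx": 1, "ty": -0.35, "tz": -0.15, "rx": 0, "ry": 0, "rz": 0, "claw": 0.1},
  {"tx": 1, "ty": -0.35, "tz": -0.15, "rx": 0, "ry": 0, "rz": 0, "claw": 0.1},
])

```text
time_s: 9.1
tool_pos: [0.4835, 0.1189, 0.2177]
tcp_rot: [-0.002, 0.771, 0.637, -0.001]
force: [0.2, -0.6, -1.9]
grip_width: 0.0177
```

Request:
move_arm([
  {"tx": 0.3, "ty": -0.1, "tz": 0, "rx": 0, "ry": 0, "rz": 0, "claw": 0.1},
  {"tx": 0.65, "ty": -0.2, "tz": 0, "rx": 0, "ry": 0, "rz": 0, "claw": 0.1},
  {"tx": 1, "ty": -0.35, "tz": 0, "rx": 0, "ry": 0, "rz": -0.13, "claw": 0.1},
  {"tx": 1, "ty": -0.35, "tz": 0, "rx": 0, "ry": 0, "rz": -0.257, "claw": 0.1},
  {"tx": 1, "ty": -0.35, "tz": 0, "rx": 0, "ry": 0, "rz": -0.257, "claw": 0.1},
])

```text
time_s: 9.6
tool_pos: [0.4701, 0.2181, 0.2178]
tcp_rot: [-0.0, 0.706, 0.709, -0.002]
force: [0.8, -0.3, -1.2]
grip_width: 0.0181
```

```bash
python3 go.py 464.4 276.3 120 0.15
```

```text
t 9.6 pos [470.1 218.1 217.8] yawY 0.25 w 18.1 F [ 0.8 -0.3 -1.2] shift [ 0.584 -0.051  0.976] turn [-0.004  0.003  0.002] q [-0.76  0.22  0.29  1.92 -0.07  1.02 -0.44]
```

Request:
move_arm([
  {"tx": 0.3, "ty": -0.03, "tz": 0, "rx": 0, "ry": 0, "rz": 0, "claw": 0.1},
  {"tx": 0.58, "ty": -0.05, "tz": 0.2, "rx": 0, "ry": 0, "rz": 0, "claw": 0.1},
  {"tx": 0.58, "ty": -0.05, "tz": 0.6, "rx": 0, "ry": 0, "rz": 0, "claw": 0.1},
  {"tx": 0.58, "ty": -0.05, "tz": 0.98, "rx": 0, "ry": 0, "rz": 0, "claw": 0.1},
  {"tx": 0.58, "ty": -0.05, "tz": 0.98, "rx": 0, "ry": 0, "rz": 0, "claw": 0.1},
  {"tx": 0.58, "ty": -0.05, "tz": 0.98, "rx": 0, "ry": 0, "rz": 0, "claw": 0.1},
])

```text
time_s: 10.2
tool_pos: [0.4663, 0.2745, 0.1213]
tcp_rot: [0.0, 0.707, 0.707, -0.001]
force: [0.8, 0.2, -0.7]
grip_width: 0.0178
```

```bash
python3 go.py 464.4 276.3 72 0.15
```

```text
t 10.2 pos [466.3 274.5 121.3] yawY -0.05 w 17.8 F [ 0.8  0.2 -0.7] shift [ 0.019 -0.018  0.493] turn [-0.001  0.002 -0.004] q [-0.8   0.37  0.24  1.97 -0.12  0.82 -0.5 ]
```

Request:
move_arm([
  {"tx": 0, "ty": 0, "tz": 0.2, "rx": 0, "ry": 0, "rz": 0, "claw": 0.1},
  {"tx": 0, "ty": 0, "tz": 0.35, "rx": 0, "ry": 0, "rz": 0, "claw": 0.1},
  {"tx": 0, "ty": 0, "tz": 0.45, "rx": 0, "ry": 0, "rz": 0, "claw": 0.1},
  {"tx": 0, "ty": 0, "tz": 0.48, "rx": 0, "ry": 0, "rz": 0, "claw": 0.1},
  {"tx": 0, "ty": 0, "tz": 0.49, "rx": 0, "ry": 0, "rz": 0, "claw": 0.1},
  {"tx": 0, "ty": 0, "tz": 0.49, "rx": 0, "ry": 0, "rz": 0, "claw": 0.1},
  {"tx": 0, "ty": 0, "tz": 0.49, "rx": 0, "ry": 0, "rz": 0, "claw": 0.1},
])

```text
time_s: 10.9
tool_pos: [0.4664, 0.2763, 0.0733]
tcp_rot: [0.0, 0.706, 0.708, 0.001]
force: [0.0, 0.4, -0.5]
grip_width: 0.0182
```

```bash
python3 go.py 464.4 276.3 72 0.15;  python3 - <<'E'
from h import *
p,d=camera('scene');cv2.imwrite('pics/s6.png',cv2.resize(p[160:270,330:450,::-1],None,fx=4,fy=4,interpolation=cv2.INTER_CUBIC))
E
```

```text
t 10.9 pos [466.4 276.3  73.3] yawY 0.14 w 18.2 F [ 0.   0.4 -0.5] shift [-0.    -0.02   0.013] turn [ 0.002 -0.001 -0.   ] q [-0.79  0.44  0.22  2.   -0.14  0.71 -0.47]
```

View pics/s6.png

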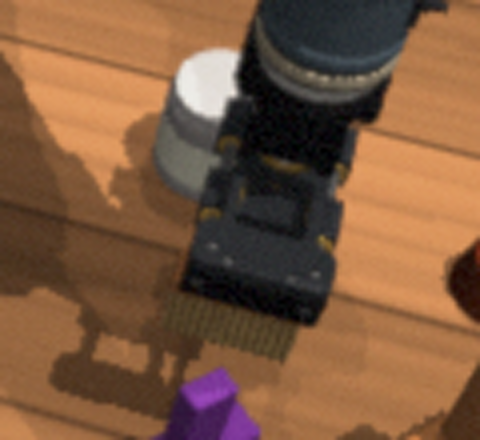

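Request:
move_arm([
  {"tx": 0, "ty": 0, "tz": 0.01, "rx": 0, "ry": 0, "rz": 0, "claw": 0.1},
  {"tx": 0, "ty": 0, "tz": 0.015, "rx": 0, "ry": 0, "rz": 0, "claw": 0.1},
  {"tx": 0, "ty": 0, "tz": 0.015, "rx": 0, "ry": 0, "rz": 0, "claw": 0.1},
  {"tx": 0, "ty": 0, "tz": 0.015, "rx": 0, "ry": 0, "rz": 0, "claw": 0.1},
])

```text
time_s: 11.35
tool_pos: [0.4662, 0.2764, 0.0718]
tcp_rot: [-0.0, 0.706, 0.708, 0.001]
force: [-1.4, -0.5, 5.7]
grip_width: 0.0177
```

Contact (5.7 N up) at z 71.8, the same as at the grasp. Releasing.

Request:
move_arm([
  {"tx": 0, "ty": 0, "tz": 0, "rx": 0, "ry": 0, "rz": 0, "claw": 0.3},
  {"tx": 0, "ty": 0, "tz": 0, "rx": 0, "ry": 0, "rz": 0, "claw": 0.5},
  {"tx": 0, "ty": 0, "tz": 0, "rx": 0, "ry": 0, "rz": 0, "claw": 0.55},
  {"tx": 0, "ty": 0, "tz": 0, "rx": 0, "ry": 0, "rz": 0, "claw": 0.55},
  {"tx": 0, "ty": 0, "tz": 0, "rx": 0, "ry": 0, "rz": 0, "claw": 0.55},
])

```text
time_s: 11.85
tool_pos: [0.4658, 0.276, 0.0709]
tcp_rot: [-0.0, 0.706, 0.708, -0.0]
force: [-0.2, -0.4, 0.1]
grip_width: 0.0452
```

Request:
move_arm([
  {"tx": 0, "ty": 0, "tz": -0.2, "rx": 0, "ry": 0, "rz": 0, "claw": 0.55},
  {"tx": 0, "ty": 0, "tz": -0.5, "rx": 0, "ry": 0, "rz": 0, "claw": 0.55},
  {"tx": 0, "ty": 0, "tz": -1, "rx": 0, "ry": 0, "rz": 0, "claw": 0.55},
  {"tx": 0, "ty": 0, "tz": -1, "rx": 0, "ry": 0, "rz": 0, "claw": 0.55},
])

```text
time_s: 12.25
tool_pos: [0.4698, 0.2781, 0.1772]
tcp_rot: [0.001, 0.706, 0.708, 0.006]
force: [0.4, 0.0, 0.4]
grip_width: 0.0478
```

Request:
move_arm([
  {"tx": -0.2, "ty": 0, "tz": -0.5, "rx": 0, "ry": 0, "rz": 0, "claw": 0.7},
  {"tx": -0.6, "ty": 0, "tz": -0.5, "rx": 0, "ry": 0, "rz": 0.19, "claw": 0.7},
  {"tx": -1, "ty": 0, "tz": -0.5, "rx": 0, "ry": 0, "rz": 0.38, "claw": 0.7},
  {"tx": -1, "ty": 0, "tz": -0.5, "rx": 0, "ry": 0, "rz": 0.5, "claw": 0.7},
])

```text
time_s: 12.65
tool_pos: [0.4665, 0.1698, 0.2214]
tcp_rot: [0.001, 0.835, 0.551, -0.0]
force: [1.2, 0.9, -0.4]
grip_width: 0.0601
```

```bash
python3 go.py 456 -292 200 -69.4;  python3 - <<'E'
from h import *
p,d=camera('scene');cv2.imwrite('pics/s7.png',p[:,:,::-1])
E
```

```text
t 12.65 pos [466.5 169.8 221.4] yawY -23.13 w 60.1 F [ 1.2  0.9 -0.4] shift [-4.287  1.717  0.22 ] turn [2.000e-03 1.000e-03 1.028e+00] q [-0.76  0.18  0.38  1.97 -0.08  1.01 -0.76]
```

View pics/s7.png

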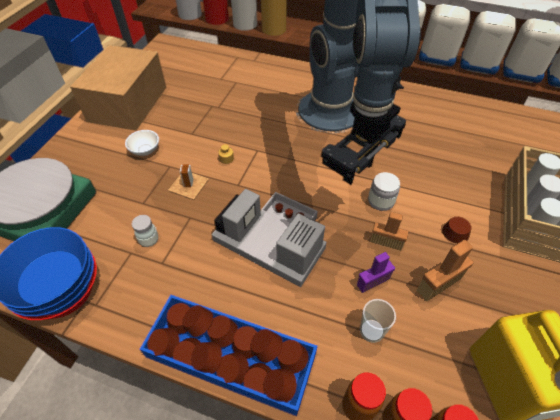

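The brush stands upright at (390,230) and two of the lumps show in the tray. On to the glass standard.

Request:
move_arm([
  {"tx": -0.4, "ty": 0.16, "tz": 0, "rx": 0, "ry": 0, "rz": 0, "claw": 0.7},
  {"tx": -0.8, "ty": 0.32, "tz": 0, "rx": 0, "ry": 0, "rz": 0, "claw": 0.7},
  {"tx": -1, "ty": 0.4, "tz": 0, "rx": 0, "ry": 0, "rz": 0, "claw": 0.7},
])

```text
time_s: 13.0
tool_pos: [0.4648, 0.0654, 0.2208]
tcp_rot: [0.0, 0.831, 0.556, -0.0]
force: [0.5, 0.4, -0.3]
grip_width: 0.0613
```

Request:
move_arm([
  {"tx": -0.4, "ty": 0.16, "tz": 0, "rx": 0, "ry": 0, "rz": 0, "claw": 0.7},
  {"tx": -0.8, "ty": 0.32, "tz": 0, "rx": 0, "ry": 0, "rz": 0, "claw": 0.7},
  {"tx": -1, "ty": 0.4, "tz": 0, "rx": 0, "ry": 0, "rz": 0, "claw": 0.7},
])

```text
time_s: 13.3
tool_pos: [0.4638, -0.0424, 0.221]
tcp_rot: [0.0, 0.831, 0.556, -0.0]
force: [0.3, -0.4, -0.1]
grip_width: 0.0609
```

Request:
move_arm([
  {"tx": -0.4, "ty": 0.16, "tz": 0, "rx": 0, "ry": 0, "rz": 0, "claw": 0.7},
  {"tx": -0.8, "ty": 0.32, "tz": 0, "rx": 0, "ry": 0, "rz": 0.19, "claw": 0.7},
  {"tx": -1, "ty": 0.4, "tz": 0, "rx": 0, "ry": 0, "rz": 0.38, "claw": 0.7},
  {"tx": -1, "ty": 0.4, "tz": 0, "rx": 0, "ry": 0, "rz": 0.5, "claw": 0.7},
])

```text
time_s: 13.7
tool_pos: [0.4629, -0.1504, 0.221]
tcp_rot: [0.001, 0.925, 0.38, -0.0]
force: [0.3, 0.6, -1.1]
grip_width: 0.0608
```

```bash
python3 go.py 456 -292 200 -69.4
```

```text
t 13.7 pos [ 462.9 -150.4  221. ] yawY -45.34 w 60.8 F [ 0.3  0.6 -1.1] shift [-1.044  0.958  0.213] turn [0.002 0.001 0.535] q [-0.36  0.18  0.67  2.   -0.13  1.01 -0.42]
```

Request:
move_arm([
  {"tx": -0.3, "ty": 0.3, "tz": 0, "rx": 0, "ry": 0, "rz": 0.19, "claw": 0.7},
  {"tx": -0.6, "ty": 0.6, "tz": 0, "rx": 0, "ry": 0, "rz": 0.38, "claw": 0.7},
  {"tx": -0.95, "ty": 0.9, "tz": 0, "rx": 0, "ry": 0, "rz": 0.53, "claw": 0.7},
  {"tx": -0.95, "ty": 0.9, "tz": 0, "rx": 0, "ry": 0, "rz": 0.53, "claw": 0.7},
  {"tx": -0.95, "ty": 0.9, "tz": 0, "rx": 0, "ry": 0, "rz": 0.53, "claw": 0.7},
  {"tx": -0.95, "ty": 0.9, "tz": 0, "rx": 0, "ry": 0, "rz": 0.53, "claw": 0.7},
])

```text
time_s: 14.3
tool_pos: [0.4604, -0.2761, 0.2204]
tcp_rot: [-0.001, 0.982, 0.187, -0.0]
force: [0.2, 0.5, -0.1]
grip_width: 0.0608
```

```bash
python3 go.py 458 -292 200 -69.4;python3 - <<'E'
from h import *
T=toolT();p,d=camera('wrist');cv2.imwrite('pics/w6.png',p[:,:,::-1]);np.savez('pics/w6.npz',p=p,d=d,T=T)
C=cloud('wrist',d,T);Z=C[...,2]
near=(abs(C[...,0]-.458)<.05)&(abs(C[...,1]+.292)<.05)
m=near&(Z>.060)&(Z<.072)
q=C[m][:,:2].astype(np.float32)*1000
print(len(q),cv2.minAreaRect(q),np.median(Z[m]), q.mean(0))
m=near&(Z>.003)&(Z<.01);print('cork z',np.median(Z[m]))
vv,uu=np.where(near&(Z>.06)&(Z<.072));print(uu.min(),uu.max(),vv.min(),vv.max())
x0,y0=max(uu.min()-30,0),max(vv.min()-30,0)
cv2.imwrite('pics/w6c.png',cv2.resize(p[y0:y0+110,x0:x0+110,::-1],None,fx=5,fy=5,interpolation=cv2.INTER_CUBIC))
E
```

```text
t 14.3 pos [ 460.4 -276.1  220.4] yawY -68.48 w 60.8 F [ 0.2  0.5 -0.1] shift [-0.081  0.139  0.204] turn [-0.002  0.     0.02 ] q [-0.17  0.3   0.78  1.9  -0.24  1.04 -0.48]
817 ((460.0541687011719, -293.4665832519531), (34.72248840332031, 23.942279815673828), 19.63690757751465) 0.06565822760102791 [ 460.97278 -293.15176]
cork z 0.005770581596224289
287 312 177 212
```

View pics/w6.png

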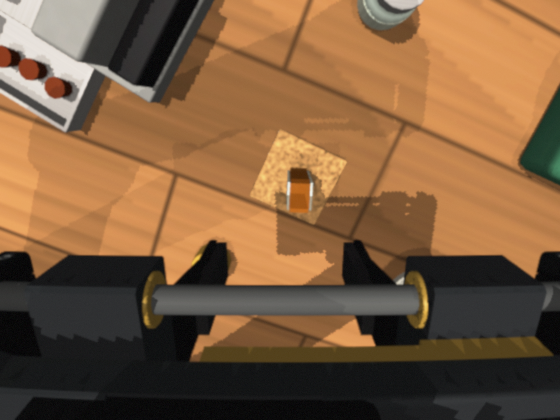

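View pics/w6c.png

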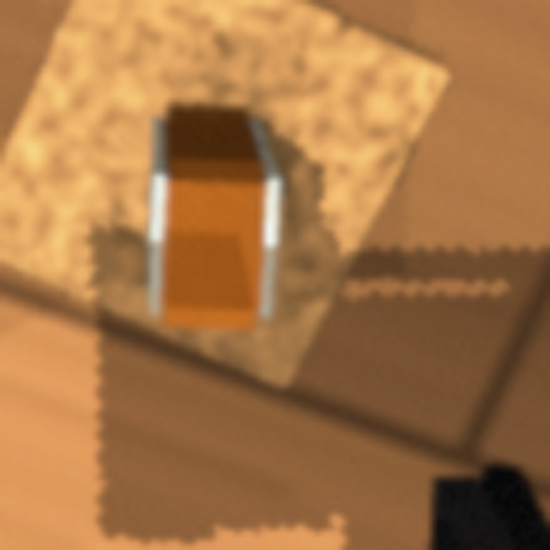

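The wrist view shows the cell's amber top at (300,195), its whitish frosted sides facing left and right, i.e. along the jaw direction. The top measures 34.7x23.9 mm at z 65.7, as expected. Moving over it and partway down.

```bash
python3 go.py 459.3 -293 120 -70
```

```text
t 14.35 pos [ 460.5 -275.9  220.6] yawY -68.47 w 60.9 F [-0.5 -0.7 -0.2] shift [-0.074  0.156  1.005] turn [-0.002 -0.     0.034] q [-0.17  0.3   0.78  1.9  -0.24  1.04 -0.48]
```

Request:
move_arm([
  {"tx": -0.074, "ty": 0.156, "tz": 0.1, "rx": 0, "ry": 0, "rz": 0.034, "claw": 0.7},
  {"tx": -0.074, "ty": 0.156, "tz": 0.5, "rx": 0, "ry": 0, "rz": 0.034, "claw": 0.7},
  {"tx": -0.074, "ty": 0.156, "tz": 0.9, "rx": 0, "ry": 0, "rz": 0.034, "claw": 0.7},
  {"tx": -0.074, "ty": 0.156, "tz": 1.0, "rx": 0, "ry": 0, "rz": 0.034, "claw": 0.7},
  {"tx": -0.074, "ty": 0.156, "tz": 1.0, "rx": 0, "ry": 0, "rz": 0.034, "claw": 0.7},
  {"tx": -0.074, "ty": 0.156, "tz": 1.0, "rx": 0, "ry": 0, "rz": 0.034, "claw": 0.7},
])

```text
time_s: 14.95
tool_pos: [0.4598, -0.2953, 0.1224]
tcp_rot: [0.001, 0.985, 0.172, 0.001]
force: [0.9, -0.6, 1.3]
grip_width: 0.061
```

```bash
python3 go.py 459.3 -293 25 -70;python3 - <<'E'
from h import *
T=toolT();p,d=camera('wrist');cv2.imwrite('pics/w7.png',p[:,:,::-1]);np.savez('pics/w7.npz',p=p,d=d,T=T)
C=cloud('wrist',d,T);Z=C[...,2]
near=(abs(C[...,0]-.458)<.04)&(abs(C[...,1]+.292)<.04)
m=near&(Z>.062)&(Z<.070)
q=C[m][:,:2].astype(np.float32)*1000
print(len(q),cv2.minAreaRect(q),np.median(Z[m]), q.mean(0))
E
```

```text
t 14.95 pos [ 459.8 -295.3  122.4] yawY -70.16 w 61.0 F [ 0.9 -0.6  1.3] shift [ 0.001 -0.025  0.974] turn [ 0.002 -0.002 -0.004] q [-0.06  0.45  0.72  1.98 -0.39  0.86 -0.35]
1570 ((460.066650390625, -293.2084045410156), (34.447471618652344, 23.870176315307617), 20.08649253845215) 0.06562952285820876 [ 460.7324  -293.10794]
```

View pics/w7.png

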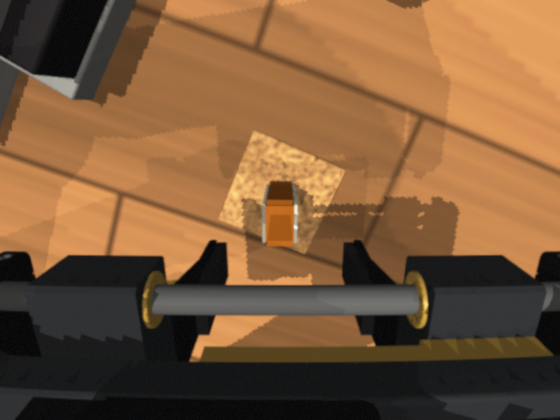

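Request:
move_arm([
  {"tx": 0.004, "ty": -0.023, "tz": 0.2, "rx": 0, "ry": 0, "rz": 0, "claw": 0.7},
  {"tx": 0.004, "ty": -0.023, "tz": 0.5, "rx": 0, "ry": 0, "rz": 0, "claw": 0.7},
  {"tx": 0.004, "ty": -0.023, "tz": 0.8, "rx": 0, "ry": 0, "rz": 0, "claw": 0.7},
  {"tx": 0.004, "ty": -0.023, "tz": 0.95, "rx": 0, "ry": 0, "rz": 0, "claw": 0.7},
  {"tx": 0.004, "ty": -0.023, "tz": 0.97, "rx": 0, "ry": 0, "rz": 0, "claw": 0.7},
  {"tx": 0.004, "ty": -0.023, "tz": 0.97, "rx": 0, "ry": 0, "rz": 0, "claw": 0.7},
  {"tx": 0.004, "ty": -0.023, "tz": 0.97, "rx": 0, "ry": 0, "rz": 0, "claw": 0.7},
])

```text
time_s: 15.7
tool_pos: [0.4593, -0.2936, 0.0255]
tcp_rot: [0.001, 0.985, 0.172, 0.001]
force: [-0.4, 0.1, 0.3]
grip_width: 0.0612
```

```bash
python3 go.py 459.7 -293 25 -70;python3 - <<'E'
from h import *
p,d=camera('wrist');cv2.imwrite('pics/w8.png',p[:,:,::-1])
E
```

```text
t 15.7 pos [ 459.3 -293.6   25.5] yawY -70.24 w 61.2 F [-0.4  0.1  0.3] shift [ 0.006 -0.005  0.005] turn [ 0.003 -0.003 -0.005] q [ 0.04  0.58  0.6   2.04 -0.53  0.67 -0.24]
```

View pics/w8.png

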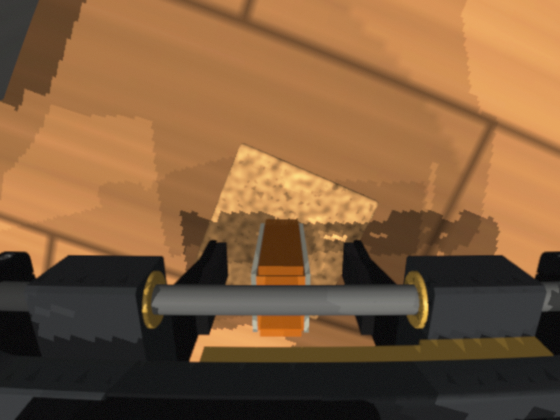

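The cell is at (282,275), centred between the fingers with its frosted sides facing the pads. Closing.

Request:
move_arm([
  {"tx": 0.006, "ty": -0.004, "tz": 0, "rx": 0, "ry": 0, "rz": 0, "claw": 0.45},
  {"tx": 0.006, "ty": -0.004, "tz": 0, "rx": 0, "ry": 0, "rz": 0, "claw": 0.35},
  {"tx": 0.006, "ty": -0.004, "tz": 0, "rx": 0, "ry": 0, "rz": 0, "claw": 0.2},
  {"tx": 0.006, "ty": -0.004, "tz": 0, "rx": 0, "ry": 0, "rz": 0, "claw": 0.15},
  {"tx": 0.006, "ty": -0.004, "tz": 0, "rx": 0, "ry": 0, "rz": 0, "claw": 0.15},
  {"tx": 0.006, "ty": -0.004, "tz": 0, "rx": 0, "ry": 0, "rz": 0, "claw": 0.15},
  {"tx": 0.006, "ty": -0.004, "tz": 0, "rx": 0, "ry": 0, "rz": 0, "claw": 0.15},
], force=25)

```text
time_s: 16.45
tool_pos: [0.4586, -0.2922, 0.024]
tcp_rot: [-0.0, 0.985, 0.172, -0.0]
force: [0.5, 0.1, 0.6]
grip_width: 0.0242
```

```bash
python3 go.py 459.7 -293 125 -70
```

```text
t 16.45 pos [ 458.6 -292.2   24. ] yawY -70.23 w 24.2 F [0.5 0.1 0.6] shift [ 0.008  0.011 -1.01 ] turn [-0.     0.    -0.005] q [ 0.04  0.59  0.6   2.04 -0.53  0.67 -0.24]
```

Request:
move_arm([
  {"tx": 0, "ty": 0, "tz": -0.1, "rx": 0, "ry": 0, "rz": 0, "claw": 0.15},
  {"tx": 0, "ty": 0, "tz": -0.4, "rx": 0, "ry": 0, "rz": 0, "claw": 0.15},
  {"tx": 0, "ty": 0, "tz": -0.7, "rx": 0, "ry": 0, "rz": 0, "claw": 0.15},
  {"tx": 0, "ty": 0, "tz": -1, "rx": 0, "ry": 0, "rz": 0, "claw": 0.15},
  {"tx": 0, "ty": 0, "tz": -1, "rx": 0, "ry": 0, "rz": 0, "claw": 0.15},
])

```text
time_s: 16.95
tool_pos: [0.4607, -0.2942, 0.1281]
tcp_rot: [0.002, 0.985, 0.171, 0.003]
force: [1.1, -0.9, -1.3]
grip_width: 0.0243
```

Request:
move_arm([
  {"tx": 0, "ty": 0, "tz": -0.3, "rx": 0, "ry": 0, "rz": -0.15, "claw": 0.15},
  {"tx": 0, "ty": 0, "tz": -0.6, "rx": 0, "ry": 0, "rz": -0.3, "claw": 0.15},
  {"tx": 0, "ty": 0, "tz": -0.6, "rx": 0, "ry": 0, "rz": -0.45, "claw": 0.15},
  {"tx": 0, "ty": 0, "tz": -0.6, "rx": 0, "ry": 0, "rz": -0.6, "claw": 0.15},
  {"tx": 0, "ty": 0, "tz": -0.6, "rx": 0, "ry": 0, "rz": -0.75, "claw": 0.15},
  {"tx": 0, "ty": 0, "tz": -0.6, "rx": 0, "ry": 0, "rz": -0.9, "claw": 0.15},
  {"tx": 0, "ty": 0, "tz": -0.6, "rx": 0, "ry": 0, "rz": -0.9, "claw": 0.15},
])

```text
time_s: 17.65
tool_pos: [0.458, -0.292, 0.1835]
tcp_rot: [-0.001, 0.865, 0.502, -0.0]
force: [-1.4, -0.0, -1.4]
grip_width: 0.0239
```

```bash
python3 go.py 574 -4.4 185 -11.3;python3 - <<'E'
from h import *
p,d=camera('scene');cv2.imwrite('pics/s8.png',p[:,:,::-1])
p,d=camera('wrist');cv2.imwrite('pics/w9.png',p[:,:,::-1])
E
```

```text
t 17.65 pos [ 458.  -292.   183.5] yawY -29.76 w 23.9 F [-1.4 -0.  -1.4] shift [ 3.072 -0.42  -0.013] turn [-0.002 -0.001 -0.41 ] q [ 0.01  0.33  0.61  1.92 -0.23  0.96  0.2 ]
```

View pics/s8.png

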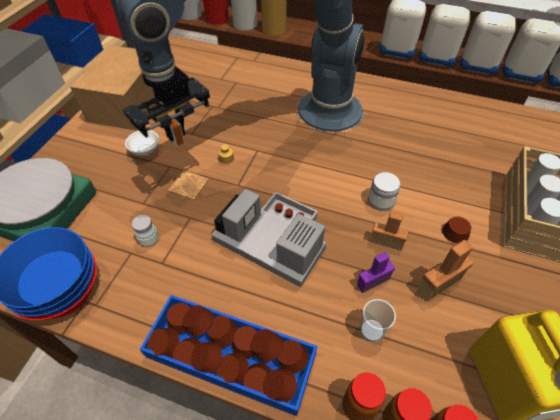

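View pics/w9.png

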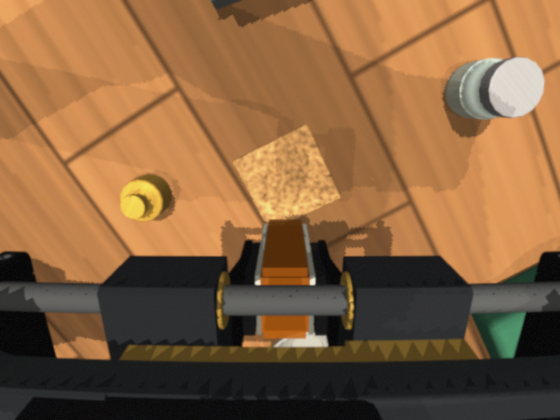

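The cell is held upright and all three lumps show in the tray at (280,207), (289,213), (300,217). Carrying it on.

Request:
move_arm([
  {"tx": 0.35, "ty": -0.05, "tz": 0, "rx": 0, "ry": 0, "rz": 0, "claw": 0.15},
  {"tx": 0.7, "ty": -0.1, "tz": 0, "rx": 0, "ry": 0, "rz": 0, "claw": 0.15},
  {"tx": 1, "ty": -0.14, "tz": 0, "rx": 0, "ry": 0, "rz": 0, "claw": 0.15},
  {"tx": 1, "ty": -0.14, "tz": 0, "rx": 0, "ry": 0, "rz": 0, "claw": 0.15},
])

```text
time_s: 18.15
tool_pos: [0.498, -0.1932, 0.1834]
tcp_rot: [-0.001, 0.863, 0.505, 0.0]
force: [0.4, -0.5, -1.3]
grip_width: 0.0237
```

Request:
move_arm([
  {"tx": 0.35, "ty": -0.05, "tz": 0, "rx": 0, "ry": 0, "rz": -0.13, "claw": 0.15},
  {"tx": 0.7, "ty": -0.1, "tz": 0, "rx": 0, "ry": 0, "rz": -0.26, "claw": 0.15},
  {"tx": 1, "ty": -0.14, "tz": 0, "rx": 0, "ry": 0, "rz": -0.41, "claw": 0.15},
  {"tx": 1, "ty": -0.14, "tz": 0, "rx": 0, "ry": 0, "rz": -0.41, "claw": 0.15},
  {"tx": 1, "ty": -0.14, "tz": 0, "rx": 0, "ry": 0, "rz": -0.41, "claw": 0.15},
])

```text
time_s: 18.65
tool_pos: [0.5333, -0.105, 0.1837]
tcp_rot: [0.0, 0.774, 0.634, -0.0]
force: [0.6, 0.2, -1.1]
grip_width: 0.024
```

```bash
python3 go.py 574 -4.4 185 -11.3
```

```text
t 18.65 pos [ 533.3 -105.   183.7] yawY -11.35 w 24.0 F [ 0.6  0.2 -1.1] shift [ 1.066  0.201 -0.013] turn [-0.001  0.001 -0.001] q [-0.27  0.31  0.47  1.91 -0.17  0.96  0.09]
```

Request:
move_arm([
  {"tx": 0.3, "ty": 0.06, "tz": 0, "rx": 0, "ry": 0, "rz": 0, "claw": 0.15},
  {"tx": 0.6, "ty": 0.12, "tz": 0, "rx": 0, "ry": 0, "rz": 0, "claw": 0.15},
  {"tx": 0.9, "ty": 0.18, "tz": 0, "rx": 0, "ry": 0, "rz": 0, "claw": 0.15},
  {"tx": 1, "ty": 0.2, "tz": 0, "rx": 0, "ry": 0, "rz": 0, "claw": 0.15},
  {"tx": 1, "ty": 0.2, "tz": 0, "rx": 0, "ry": 0, "rz": 0, "claw": 0.15},
  {"tx": 1, "ty": 0.2, "tz": 0, "rx": 0, "ry": 0, "rz": 0, "claw": 0.15},
])

```text
time_s: 19.25
tool_pos: [0.572, -0.0131, 0.1839]
tcp_rot: [0.0, 0.774, 0.633, -0.001]
force: [-0.8, -0.3, -1.9]
grip_width: 0.0239
```

```bash
python3 go.py 574 -4.4 73 -11.3; cat > mv.py <<'E'
from h import *
import sys
tag=sys.argv[1]
ps=np.radians(-11.3);ex=np.array([np.cos(ps),np.sin(ps)]);ey=np.array([-np.sin(ps),np.cos(ps)])
for n in ['wrist','scene']:
    T=toolT() if n=='wrist' else None
    p,d=camera(n);cv2.imwrite(f'pics/{n}_{tag}.png',p[:,:,::-1]);np.savez(f'pics/{n}_{tag}.npz',p=p,d=d,T=toolT())
    C=cloud(n,d,T);Z=C[...,2];q=(C[...,:2]-[.574,-.0044]);vx=q@ex*1000;vy=q@ey*1000
    near=(abs(vx)<70)
    for nm,m in dict(lamp=near&(vy>40)&(vy<140)&(Z>.108)&(Z<.122),screen=near&(vy<-40)&(vy>-140)&(Z>.108)&(Z<.122)).items():
        if m.sum()<20: continue
        A=np.c_[vx[m],vy[m]].astype(np.float32);rc=cv2.minAreaRect(A);print(n,nm,m.sum(),np.round(rc[0],1),np.round(rc[1],1),round(rc[2],1),'y1%%',np.round(np.percentile(A[:,1],[0.5,99.5]),1),'x',np.round(np.percentile(A[:,0],[0.5,99.5]),1),'z',np.round(np.median(Z[m])*1000,1))
    hsv=cv2.cvtColor(p,cv2.COLOR_RGB2HSV)
    near=(abs(vx)<35)&(abs(vy)<35)&(Z>.05)
    c=near&(hsv[...,0]<18)&(hsv[...,1]>130)
    print(n,'amber',c.sum(),'x',np.round(np.percentile(vx[c],[1,99]),1),'y',np.round(np.percentile(vy[c],[1,99]),1),'z',np.round(np.percentile(Z[c],[1,99])*1000,1))
E
python3 mv.py a
```

```text
t 19.25 pos [572.  -13.1 183.9] yawY -11.47 w 23.9 F [-0.8 -0.3 -1.9] shift [0.091 0.003 1.109] turn [-0.001  0.002 -0.004] q [-0.39  0.36  0.44  1.85 -0.18  0.98 -0.08]
wrist lamp 18157 [ 1.3 89.3] [ 75.1 100.7] 89.8 y1%% [ 52.6 126.1] x [-47.7  50.2] z 114.9
wrist screen 39 [  1.7 -54. ] [ 2.6 88.5] 89.9 y1%% [-55.3 -52.7] x [-42.5  45.9] z 111.2
wrist amber 3967 x [-14.8  23.1] y [-27.1  27.9] z [170.8 266.8]
scene lamp 1229 [-0.5 91.4] [100.8  75.4] 0.1 y1%% [ 54.8 128.8] x [-49.2  49.4] z 114.6
scene screen 346 [ 24.1 -72.3] [53.1 45.8] 0.5 y1%% [-94.9 -50.4] x [-0.5 50.4] z 114.1
scene amber 128 x [-23.7  33.1] y [-34.   24.2] z [168.3 409.8]
```

View pics/wrist_a.png

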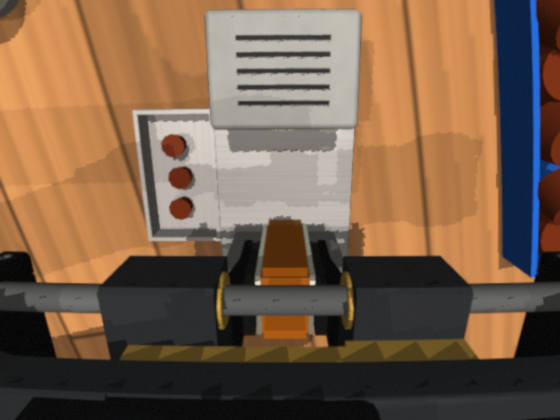

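View pics/scene_a.png

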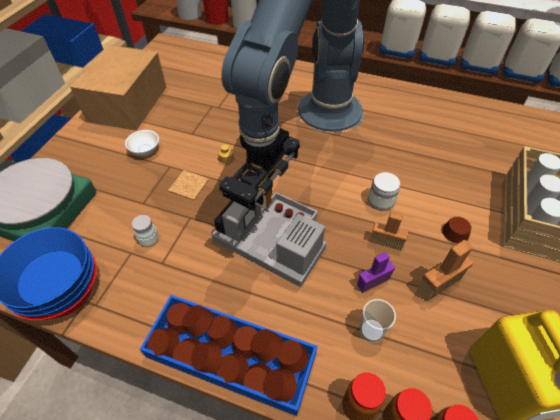

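```bash
python3 - <<'E'
from h import *
for f in ['wrist_a']:
    a=np.load(f'pics/{f}.npz');p,d,T=a['p'],a['d'],np.eye(4);C=cloud('wrist',d,T)*1000
    hsv=cv2.cvtColor(p,cv2.COLOR_RGB2HSV)
    W=np.zeros(d.shape,bool);W[210:345,255:320]=1
    for u in (275,285,295):
        print(u,[(v,*np.round(C[v,u],1)) for v in (222,240,255,262,266,270,274,278,282,318,325,332,336,340)])
    m=W&(C[...,2]>-47)&(C[...,2]<-38)&(abs(C[...,0])<25);q=C[m];print(m.sum(),np.percentile(q[:,0],[1,99]),np.percentile(q[:,1],[1,99]),np.median(q[:,2]))
    print(cv2.minAreaRect(q[:,:2].astype(np.float32)))
E
```

```text
275 [(222, np.float64(15.1), np.float64(-3.2), np.float64(12.8)), (240, np.float64(15.2), np.float64(-2.5), np.float64(-12.7)), (255, np.float64(15.7), np.float64(-2.1), np.float64(-30.2)), (262, np.float64(15.2), np.float64(-2.0), np.float64(-35.8)), (266, np.float64(15.0), np.float64(-1.9), np.float64(-39.0)), (270, np.float64(14.7), np.float64(-1.8), np.float64(-41.9)), (274, np.float64(12.3), np.float64(-1.9), np.float64(-40.8)), (278, np.float64(11.3), np.float64(-1.8), np.float64(-42.3)), (282, np.float64(8.8), np.float64(-1.9), np.float64(-41.1)), (318, np.float64(-7.5), np.float64(-2.0), np.float64(-42.1)), (325, np.float64(-10.7), np.float64(-2.0), np.float64(-42.6)), (332, np.float64(-15.0), np.float64(-2.1), np.float64(-41.5)), (336, np.float64(-17.2), np.float64(-2.1), np.float64(-41.4)), (340, np.float64(-202.9), np.float64(-9.6), np.float64(185.2))]
285 [(222, np.float64(15.8), np.float64(2.3), np.float64(10.9)), (240, np.float64(15.7), np.float64(2.2), np.float64(-14.0)), (255, np.float64(15.0), np.float64(2.2), np.float64(-28.9)), (262, np.float64(15.3), np.float64(2.
[... 986 characters left out ...]
, np.float64(-41.6)), (274, np.float64(12.1), np.float64(6.2), np.float64(-40.4)), (278, np.float64(11.1), np.float64(6.2), np.float64(-42.0)), (282, np.float64(8.7), np.float64(6.2), np.float64(-40.8)), (318, np.float64(-7.3), np.float64(6.3), np.float64(-42.5)), (325, np.float64(-11.4), np.float64(6.4), np.float64(-41.7)), (332, np.float64(-15.6), np.float64(6.5), np.float64(-40.8)), (336, np.float64(-17.5), np.float64(6.5), np.float64(-41.0)), (340, np.float64(-202.3), np.float64(15.2), np.float64(184.4))]
2474 [-18.5364827   15.70136955] [-10.01108931  14.47179484] -41.626755120118894
((-1.3974800109863281, 2.991154670715332), (35.284481048583984, 26.269153594970703), 0.1965639293193817)
```

```bash
python3 go.py 573.3 -3.1 100 -11.3
```

```text
t 19.35 pos [572.  -13.1 184.1] yawY -11.51 w 23.5 F [-0.2 -0.5 -1.6] shift [ 0.102 -0.007  0.841] turn [-0.     0.001 -0.005] q [-0.39  0.36  0.44  1.85 -0.18  0.98 -0.08]
```

Request:
move_arm([
  {"tx": 0.1, "ty": -0.007, "tz": 0, "rx": 0, "ry": 0, "rz": -0.004, "claw": 0.15},
  {"tx": 0.1, "ty": -0.007, "tz": 0.2, "rx": 0, "ry": 0, "rz": -0.004, "claw": 0.15},
  {"tx": 0.1, "ty": -0.007, "tz": 0.4, "rx": 0, "ry": 0, "rz": -0.004, "claw": 0.15},
  {"tx": 0.1, "ty": -0.007, "tz": 0.6, "rx": 0, "ry": 0, "rz": -0.004, "claw": 0.15},
  {"tx": 0.1, "ty": -0.007, "tz": 0.8, "rx": 0, "ry": 0, "rz": -0.004, "claw": 0.15},
  {"tx": 0.1, "ty": -0.007, "tz": 0.84, "rx": 0, "ry": 0, "rz": -0.004, "claw": 0.15},
  {"tx": 0.1, "ty": -0.007, "tz": 0.84, "rx": 0, "ry": 0, "rz": -0.004, "claw": 0.15},
])

```text
time_s: 20.05
tool_pos: [0.5736, -0.0006, 0.0997]
tcp_rot: [-0.0, 0.772, 0.635, -0.0]
force: [-0.2, -0.3, -1.2]
grip_width: 0.0237
```

```bash
python3 go.py 573.3 -3.1 73 -11.3
```

```text
t 20.05 pos [573.6  -0.6  99.7] yawY -11.12 w 23.7 F [-0.2 -0.3 -1.2] shift [-0.025  0.002  0.267] turn [-0.002  0.     0.004] q [-0.37  0.46  0.4   1.92 -0.24  0.81 -0.04]
```

Request:
move_arm([
  {"tx": -0.025, "ty": 0.002, "tz": 0.1, "rx": 0, "ry": 0, "rz": 0.004, "claw": 0.15},
  {"tx": -0.025, "ty": 0.002, "tz": 0.2, "rx": 0, "ry": 0, "rz": 0.004, "claw": 0.15},
  {"tx": -0.025, "ty": 0.002, "tz": 0.265, "rx": 0, "ry": 0, "rz": 0.004, "claw": 0.15},
  {"tx": -0.025, "ty": 0.002, "tz": 0.265, "rx": 0, "ry": 0, "rz": 0.004, "claw": 0.15},
  {"tx": -0.025, "ty": 0.002, "tz": 0.265, "rx": 0, "ry": 0, "rz": 0.004, "claw": 0.15},
  {"tx": -0.025, "ty": 0.002, "tz": 0.265, "rx": 0, "ry": 0, "rz": 0.004, "claw": 0.15},
])

```text
time_s: 20.65
tool_pos: [0.574, -0.0031, 0.0738]
tcp_rot: [0.0, 0.773, 0.634, 0.0]
force: [0.7, -0.3, -1.4]
grip_width: 0.0239
```

```bash
python3 go.py 573.3 -3.1 73 -11.3; python3 mv.py b; python3 - <<'E'
from h import *
p,d=camera('top');cv2.imwrite('pics/top_b.png',cv2.resize(p[140:260,215:345,::-1],None,fx=4,fy=4))
p=cv2.imread('pics/scene_b.png');cv2.imwrite('pics/scene_bc.png',cv2.resize(p[170:290,205:335],None,fx=4,fy=4,interpolation=cv2.INTER_CUBIC))
E
```

```text
t 20.65 pos [574.   -3.1  73.8] yawY -11.28 w 23.9 F [ 0.7 -0.3 -1.4] shift [-0.002 -0.007  0.008] turn [ 0.001 -0.     0.   ] q [-0.36  0.5   0.38  1.93 -0.26  0.76 -0.02]
wrist lamp 49890 [ 0.9 82.5] [ 60.9 100.4] 90.0 y1%% [ 52.9 112.1] x [-47.3  49.3] z 115.0
wrist amber 3805 x [-7.8 11.3] y [-17.   32.8] z [ 60.7 155.8]
scene lamp 1224 [-0.6 91.5] [101.7  75.1] 0.2 y1%% [ 54.7 128.6] x [-49.3  49.4] z 114.7
scene screen 419 [ -0.2 -77.2] [ 38.1 101.5] 89.8 y1%% [-95.6 -60. ] x [-49.3  49.2] z 114.4
scene amber 49 x [-23.6  33.6] y [-28.4  24.9] z [ 62.3 253.5]
```

View pics/scene_bc.png

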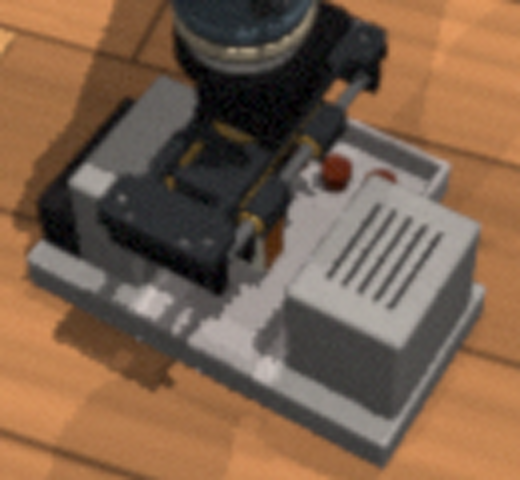

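View pics/wrist_b.png

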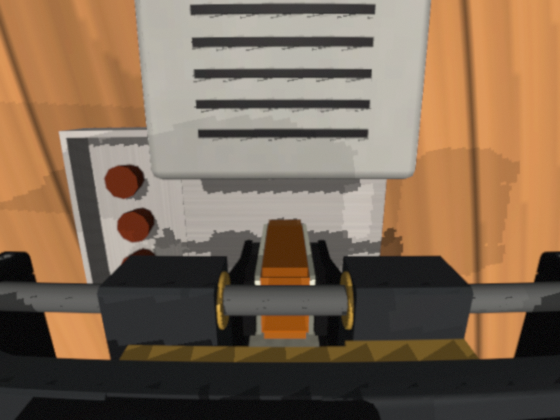

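Relative to the viewer in the same images, the cell is about 0.8 mm off in x and 0.8 mm high. Making a small correction and then settling.

Request:
move_arm([
  {"tx": 0, "ty": -0.007, "tz": 0.008, "rx": 0, "ry": 0, "rz": 0, "claw": 0.15},
  {"tx": 0, "ty": -0.007, "tz": 0.008, "rx": 0, "ry": 0, "rz": 0, "claw": 0.15},
  {"tx": 0, "ty": -0.007, "tz": 0.008, "rx": 0, "ry": 0, "rz": 0, "claw": 0.15},
  {"tx": 0, "ty": -0.007, "tz": 0.008, "rx": 0, "ry": 0, "rz": 0, "claw": 0.15},
  {"tx": 0, "ty": -0.007, "tz": 0.008, "rx": 0, "ry": 0, "rz": 0, "claw": 0.15},
  {"tx": 0, "ty": -0.007, "tz": 0.008, "rx": 0, "ry": 0, "rz": 0, "claw": 0.15},
])

```text
time_s: 21.4
tool_pos: [0.573, -0.0029, 0.0727]
tcp_rot: [-0.0, 0.773, 0.634, 0.0]
force: [0.4, -0.6, -0.8]
grip_width: 0.0239
```

```bash
python3 go.py 573.3 -3.1 73 -11.3; python3 mv.py c; python3 - <<'E'
from h import *
a=np.load('pics/wrist_c.npz');C=cloud('wrist',a['d'],np.eye(4))*1000
for v in (225,240,255,280,320,332): print(v,np.round(C[v,275],1),np.round(C[v,285],1),np.round(C[v,295],1))
p,d=camera('scene');cv2.imwrite('pics/s_end.png',p[:,:,::-1])
E
python3 go.py 573.3 -3.1 73 -11.3
```

```text
t 21.4 pos [573.   -2.9  72.7] yawY -11.28 w 23.9 F [ 0.4 -0.6 -0.8] shift [-0.001  0.003 -0.003] turn [ 0. -0.  0.] q [-0.36  0.5   0.38  1.94 -0.26  0.76 -0.02]
wrist lamp 50559 [ 0.9 82.3] [100.4  61.4] 0.0 y1%% [ 52.7 111.8] x [-47.3  49.2] z 115.0
wrist amber 3806 x [-8.7 10.3] y [-17.   32.6] z [ 59.4 154.6]
scene lamp 1228 [-0.8 91.5] [102.4  75.1] 0.2 y1%% [ 54.6 128.6] x [-49.4  49.6] z 114.5
scene screen 423 [ -0.2 -77.2] [ 36.6 101.6] 89.9 y1%% [-95.3 -59.1] x [-49.5  49.3] z 114.4
scene amber 63 x [-19.5  34.7] y [-30.2  27.4] z [ 62.5 253.1]
225 [15.  -3.1  8.3] [14.9  2.3  8.5] [15.2  7.6  7.8]
240 [ 15.5  -2.5 -13.4] [ 15.3   2.2 -13.1] [ 15.5   7.  -13.4]
255 [ 14.6  -2.2 -27.9] [ 15.7   2.2 -30.2] [ 14.8   6.5 -28.5]
280 [ 10.2  -1.9 -41.8] [ 10.8   2.2 -43. ] [ 10.3   6.2 -42.1]
320 [ -8.2  -2.  -42.6] [ -9.    2.2 -41.4] [ -8.5   6.3 -42.2]
332 [-16.2  -2.1 -40. ] [-15.5   2.2 -40.9] [-15.1   6.4 -41.4]
t 21.55 pos [573.   -2.9  72.7] yawY -11.28 w 23.5 F [ 0.7 -0.2 -0.5] shift [-0.001  0.003 -0.003] turn [ 0. -0.  0.] q [-0.36  0.5   0.38  1.94 -0.26  0.76 -0.02]
```

View pics/s_end.png

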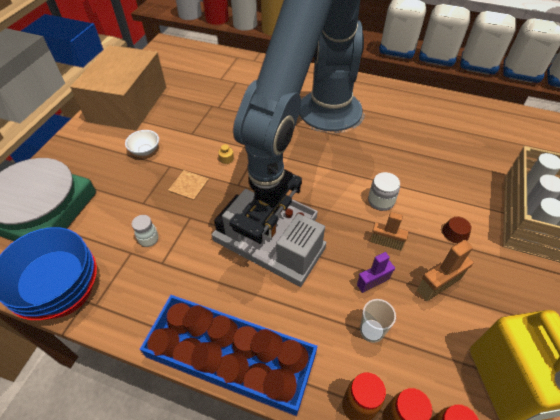

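The final picture shows the cell held between the housings at (265,215), the brush upright at (390,230), the lumps in the tray and the other goods unmoved. Handing in.

```bash
python3 -c "
from rig import ticket
print(ticket.job_done())"
```

```text
the job is handed in; nothing more can be done
None
```

The job is done and handed in at about 21.6 s of the 62 s allowed.

- **Lumps:** I swept all three off the bed in one pass with the small orange brush. The wrist camera showed them lying in the tray with the bed empty. The fingers never came near them.
- **Brush:** It is back upright on the counter within about 2 mm of where it stood. It was released after touching down at the height at which it was gripped.
- **Glass standard:** It is held by its frosted faces with 25 N (opening 23.9 mm), with its clear faces square to the light. By my measurements it is within about 1–2 mm of the middle of the light path at 85 mm height, with a yaw error of about 0.2° and no visible tilt. The wrist force shows only its weight, so it touches nothing but the fingers.
- **Other goods:** The last scene picture shows them where they were.

One disagreement remained: the three cameras differ by up to 3 mm on where the viewer is. I set the final position by comparing the glass and the viewer within the same wrist pictures. The scene camera could not confirm the position on its own, because the gripper hides most of the glass.

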